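Pack the loaned door wedges head to tail and scan their tray back in

TASK

Put all the loose door wedges away in the clear tray: on their sides, alternately head to tail, starting with a flat sole against the wall that carries the barcode label, each snug against the one before, so that they make one close rectangular block (an odd one simply follows on). When all are in, pick up the handheld scanner, hold it steady for a good second from outside the tray, pointed squarely at the middle of the label from a hand's breadth away, then lay it back flat on its charging pad the same way round as it lay at first. Leave the bottle, the key tray and the lint brush alone.

Things in the scene. Friction and masses are not known exactly. Their poses are not given: they have to be found in the camera images.
- wedge1_centre (a point): lacquered beech door wedge (36 g, rather slippery) with a thin black flat sole: 104 long, 28 thick at the head, 5 at the tip, lying on its side and so 24 tall, the taper seen from above. Point: centre of volume, 12 mm up, 40 mm from the head end, 64 from the tip, 9.6 from the sole; 19 mm thick there. x: along the sole, head to tip; -y: out of the sole; +y: the sloping face (12.5 degrees to the sole); z up. None if absent
- wedge2_centre (a point): another such wedge, sizes, point and axes as for wedge1_centre, lying on the same side as the others. None if absent
- wedge3_centre (a point): another such wedge, sizes, point and axes as for wedge1_centre, lying on the same side as the others. None if absent
- wedge4_centre (a point): another such wedge, sizes, point and axes as for wedge1_centre, lying on the same side as the others. None if absent
- wedge5_centre (a point): another such wedge, sizes, point and axes as for wedge1_centre, lying on the same side as the others. None if absent
- wedge6_centre (a point): another such wedge, sizes, point and axes as for wedge1_centre, lying on the same side as the others. None if absent
- tray: clear plastic storage tray fixed to the bench, open on top: inside 112 (x) by 108 (y), walls 4 thick, 16 high, floor 4 thick. Origin: centre of its underside; z up; the wedges lie along its x. Its -y wall carries the barcode label outside. Six wedges packed alternately head to tail take up 104 by 99
- place1 (a point): where wedge centre no. 1 belongs (seen from above) when packed, mid-way in the block's 9 mm of total play: a perfectly tight wedge lies 4.5 mm nearer to the label's wall. Here the head points to the tray's -x
- place2 (a point): the same for no. 2 from the label's wall, head to the tray's +x
- place3 (a point): the same for no. 3 from the label's wall, head to the tray's -x
- place4 (a point): the same for no. 4 from the label's wall, head to the tray's +x
- place5 (a point): the same for no. 5 from the label's wall, head to the tray's -x
- place6 (a point): the same for no. 6 from the label's wall, head to the tray's +x
- label (a point): centre of the barcode label, a white card 70 by 26 with black bars in an angled holder outside the tray's -y wall, 68 mm from the tray's centre, 20 mm above the bench (the holder's top 34); axes as the tray's. It faces the tray's -y, leaning back 20 degrees
- scanner_handle (a point): cordless handheld scanner, 130 g, lying flat: dark handle 80 long, 36 wide, 26 tall, then a yellow head 44 long, 54 wide, 30 tall. Point: on the handle's centre line, 15 mm above the scanner's underside, 50 mm from its rear end, 29 mm behind the head, 74 mm behind the window. x: forward out of the window, the way it reads; z up. It reads whatever it is pointed at, with no trigger
- scanner_window (a point): centre of the scanner's dark red window in the front of its head, 15 mm above its underside; axes as scanner_handle, the beam runs from here along +x
- scanner: the same scanner; origin under its middle, 14 mm ahead of scanner_handle and 15 mm below it; same axes
- pad_rest (a point): on the top of the black charging pad (fixed, 150 by 84, 4 thick, top 4 mm above the bench): where scanner_handle lies straight above when the scanner is put away; x is the direction in which the scanner points when put away (the pad's centre is 14 mm ahead)
- bottle: green glass bottle with metal cap, 64 in diameter, 210 tall, origin under its centre; only a bystander
- key_tray: clear plastic tray of spare keys, 100 by 140, 26 tall, origin under its centre; only a bystander
- lint_brush: white lint brush, about 195 long, 44 wide, 20 tall, lying flat, origin near the middle of its length; only a bystander

How it is judged:
On the way, in this order (a step that is already met when the one before it is completed fails the run):
1. all present wedges lie packed in the tray, head to tail from the label's wall (height (world z) of each of wedge1_centre, wedge2_centre, wedge3_centre, wedge4_centre, wedge5_centre, wedge6_centre below 0.021 m and angle between each of wedge1_centre, wedge2_centre, wedge3_centre, wedge4_centre, wedge5_centre, wedge6_centre's own z axis and vertical below 0.12 rad and angle between the x axis of each of wedge1_centre, wedge2_centre, wedge3_centre, wedge4_centre, wedge5_centre, wedge6_centre and the x axis of tray, either way round below 0.12 rad and (horizontal distance between wedge1_centre and place1 below 0.009 m or horizontal distance between wedge1_centre and place2 below 0.009 m or horizontal distance between wedge1_centre and place3 below 0.009 m or horizontal distance between wedge1_centre and place4 below 0.009 m or horizontal distance between wedge1_centre and place5 below 0.009 m or horizontal distance between wedge1_centre and place6 below 0.009 m) and (horizontal distance between wedge2_centre and place1 below 0.009 m or horizontal distance between wedge2_centre and place2 below 0.009 m or horizontal distance between wedge2_centre and place3 below 0.009 m or horizontal distance between wedge2_centre and place4 below 0.009 m or horizontal distance between wedge2_centre and place5 below 0.009 m or horizontal distance between wedge2_centre and place6 below 0.009 m) and (horizontal distance between wedge3_centre and place1 below 0.009 m or horizontal distance between wedge3_centre and place2 below 0.009 m or horizontal distance between wedge3_centre and place3 below 0.009 m or horizontal distance between wedge3_centre and place4 below 0.009 m or horizontal distance between wedge3_centre and place5 below 0.009 m or horizontal distance between wedge3_centre and place6 below 0.009 m) and (horizontal distance between wedge4_centre and place1 below 0.009 m or horizontal distance between wedge4_centre and place2 below 0.009 m or horizontal distance between wedge4_centre and place3 below 0.009 m or horizontal distance between wedge4_centre and place4 below 0.009 m or horizontal distance between wedge4_centre and place5 below 0.009 m or horizontal distance between wedge4_centre and place6 below 0.009 m) and (horizontal distance between wedge5_centre and place1 below 0.009 m or horizontal distance between wedge5_centre and place2 below 0.009 m or horizontal distance between wedge5_centre and place3 below 0.009 m or horizontal distance between wedge5_centre and place4 below 0.009 m or horizontal distance between wedge5_centre and place5 below 0.009 m or horizontal distance between wedge5_centre and place6 below 0.009 m) and (horizontal distance between wedge6_centre and place1 below 0.009 m or horizontal distance between wedge6_centre and place2 below 0.009 m or horizontal distance between wedge6_centre and place3 below 0.009 m or horizontal distance between wedge6_centre and place4 below 0.009 m or horizontal distance between wedge6_centre and place5 below 0.009 m or horizontal distance between wedge6_centre and place6 below 0.009 m) and horizontal distance between any of wedge1_centre, wedge2_centre, wedge3_centre, wedge4_centre, wedge5_centre, wedge6_centre and place1 below 0.009 m and horizontal distance between any of wedge1_centre, wedge2_centre, wedge3_centre, wedge4_centre, wedge5_centre, wedge6_centre and place2 below 0.009 m and horizontal distance between any of wedge1_centre, wedge2_centre, wedge3_centre, wedge4_centre, wedge5_centre, wedge6_centre and place3 below 0.009 m and horizontal distance between any of wedge1_centre, wedge2_centre, wedge3_centre, wedge4_centre, wedge5_centre, wedge6_centre and place4 below 0.009 m and (horizontal distance between any of wedge1_centre, wedge2_centre, wedge3_centre, wedge4_centre, wedge5_centre, wedge6_centre and place5 below 0.009 m or not (horizontal distance between any of wedge1_centre, wedge2_centre, wedge3_centre, wedge4_centre, wedge5_centre, wedge6_centre and place6 below 0.009 m))), for 0.3 s.
2. the scanner is held steady for a second, pointed at the label from outside (x of label in the frame of scanner_window between 0.03 and 0.15 m and y of label in the frame of scanner_window between -0.015 and 0.015 m and z of label in the frame of scanner_window between -0.015 and 0.015 m and angle between the x axis of scanner_window and the y axis of tray, either way round below 0.6 rad and y of scanner_window in the frame of tray below -0.068 m and linear speed of scanner below 0.03 m/s and angular speed of scanner below 0.25 rad/s), for 1 s.
At the end, for the whole second after the job is handed in: All wedges on their sides on the tray floor, heads alternating, no place skipped from the label's wall, each within 9 mm of its place; scanner held 1 s at 30-150 mm, beam within 15 mm of the label's centre and 0.6 rad of square; then flat on its pad within 30 mm and 0.35 rad, released (all of step 1 and horizontal distance between scanner_handle and pad_rest below 0.03 m and angle between scanner_handle's own z axis and vertical below 0.1 rad and height (world z) of scanner_handle below 0.028 m and angle between the x axis of scanner_handle and the x axis of pad_rest, either way round below 0.35 rad and x of scanner_window in the frame of pad_rest above 0.03 m and linear speed of scanner below 0.01 m/s); the robot touches nothing.
It fails at once if the bottle is knocked aside or over (distance of bottle from where it was at the start of the episode above 0.03 m or angle between bottle's own z axis and vertical above 0.5 rad).
It fails at once if the key tray is pushed aside (distance of key_tray from where it was at the start of the episode above 0.03 m).
It fails at once if the lint brush is pushed aside (distance of lint_brush from where it was at the start of the episode above 0.03 m).
Of wedge1, wedge2, wedge3, wedge4, wedge5, wedge6 only 4 to 6 are there at a start; the rules pass over those that are not, and their reading is None.
At some moment in a run one of wedge1, wedge2, wedge3, wedge4, wedge5, wedge6, scanner may be knocked a few centimetres aside while the robot is not near it.
It also fails if it takes over 210 s, if anything falls off the work surface, if the arm or the gripper's body presses on something with over 40 N, if the wrist force passes 120 N, or if a joint passes its speed limit or range.

ROBOT

A 6-joint arm with a two-finger parallel gripper is mounted at the origin on the work surface. World frame = base frame: x ahead of the robot, y to its left, z up, the work surface at z = 0. Lengths are in m, angles in rad, forces in N, time in s.
With the tool pointing down it reaches from about 0.275 to 1 m from the base axis. Payload 8.4 kg.
Tool frame: the origin (TCP) lies on the centre line of the jaws, within the pads' length; the fingertips stand 19 mm ahead of it and the grasp point (between the pads) is the TCP (env.finger_overhang is the z of the fingertips in the tool frame, in m); z points along the fingers, y is the line along which they close (so a half turn about z gives the same grasp; the last joint's range is limited). The gripper opens to 85 mm and grips with 20 to 120 N. Pads are 22 mm wide; open, the fingers measure 114 mm over their backs; the gripper's body (76 mm by 85 mm) begins 54 mm behind the grasp point. The pads swing forward as they close: fully open they stand 13 mm farther back than shut.
Start: joints at [1.188, 0.353, 1.633, -0, 1.155, -0.002], TCP at [0.232, 0.58, 0.25] pointing down, gripper open.
Joint ranges: [-2.63, 2.63], [-0.92, 2.1], [0.06, 2.66], [-1.3, 4.44], [0, 2.69], [-3.02, 3.02]. Speed limits (rad/s): [2.22, 2.22, 2.79, 3.14, 3.14, 3.14].

INTERFACE

Orientations are given as a unit quaternion [w, x, y, z].
In Python, from plant import env, vision, job gives the robot as it stands.
- The arm moves only by the tool send_rows, never from a script. Its argument "increments" is one flat list of numbers, 5 for each row, row after row: the finger opening in cm, from 0 to 8.54, then the shift along the tool's x, y, z in cm, then the turn about the tool's z in rad. In form: [grip, tx, ty, tz, twist, grip, tx, ty, tz, twist, ...]. A call has 1 to 5 rows; each row is the pose to reach, as a shift and turn from the pose commanded when the call began, along the tool's axes at that moment; what a row does not reach only later rows make up. A row lasts 1/10 s, in which the tool goes at most 50 mm and 8.59 degrees, less where a joint would pass 70% of its speed; a pose out of reach is approached as far as the arm can. A call with a gripper value outside its range is refused whole. The fingers move at their own pace and stop on an object; "grip_force" is the grip in N (left out, the last holds). Time passes only in rows, so rows that repeat a pose let the fingers close. It gives the time, the measured TCP pose, the force, the opening and the grip force at its end, in the units of the state.
- env.state(): the state, without advancing time (a new reading comes with each control period).
- vision.read_camera(name): name is "scene" or "top" or "wrist"; returns a dict with "pixels" (400x640x3 uint8, blue, green, red), "camera_matrix" (3x3 intrinsics, pixels), "world_from_camera" (4x4, takes a point from camera to world coordinates). Camera axes: x right, y up, looking along -z (the intrinsics and any distortion apply to the point x, -y, -z); pixel columns grow to the right and rows downward; lengths in m; the calibration is good to about 2 mm. A picture is of the moment at which its call begins. There is no depth.
- job.close_job(): hands the job in; it is judged then, once.
The state is a dict: "time_s": time; "qpos": joint angles; "joint_velocities": joint speeds; "tau": joint torques, N m; "tcp_pos": TCP position; "ee_rot": TCP orientation; "ft_force": force on the tool from outside, world axes, zero at the start; "wrist_torque": the same for the moment, N m; "width": opening from 0.0 (shut) to 1.0 (fully open); "gripper_force": force on a finger pad.
Only numpy, scipy, OpenCV 4.12 (cv2) and the standard library are available. Lean on these libraries where they do the work, as an engineer would, in place of code of your own. Each camera call takes 0.05 s, during which the arm holds its last target. There are 200 camera calls.

## Working session

There is one attempt and no reset: what is moved stays moved. The work goes in short steps, Python scripts to look and compute and a tool call to move; the robot and the scene stay as the last step left them, time stands still between calls to the robot, and variables do not carry over. Pictures are saved under pics/ and viewed, at most 14 in all, crops included, and the job is handed in when it is done.

Besides the shell and the picture viewer there is one more tool, called after "Emit:" by a JSON object that holds its "name" and its "arguments", one argument or row to a line. send_rows: Moves the arm, as the interface text tells. Its arguments: {"type":"object","properties":{"increments":{"type":"array"},"grip_force":{"type":"number"}},"required":["increments"]}

```bash
ls; mkdir -p pics; python3 - <<'E'
from plant import env, vision, job
import cv2, numpy as np
print(env.state())
for n in ("scene","top"):
    d=vision.read_camera(n); np.savez(f"pics/{n}0.npz",**d); cv2.imwrite(f"pics/{n}0.png",d["pixels"]); print(n,d["camera_matrix"],d["world_from_camera"])
E
```

```text
pics
{'time_s': 0.0, 'qpos': array([ 1.18762649e+00,  3.53657583e-01,  1.63411405e+00,  1.39181813e-05,
        1.15518683e+00, -2.43209007e-03]), 'joint_velocities': array([-0.00028296, -0.00013912, -0.00185391,  0.00169917,  0.00110705,
       -0.00084146]), 'tau': array([-1.48863724e-03, -6.05270863e+01, -3.42050850e+01, -1.02168381e-04,
        9.53114679e-03, -1.50808586e-05]), 'tcp_pos': array([0.23210584, 0.57983545, 0.24956436]), 'ee_rot': array([-1.37097510e-04,  1.89223836e-01,  9.81933742e-01, -6.69032949e-04]), 'ft_force': array([ 0.09004243, -0.37215277,  0.02042735]), 'wrist_torque': array([-0.05272   , -0.00303319,  0.00591074]), 'gripper_force': 0.0, 'width': 1.005056643120436}
scene [[470.92419272   0.         319.69630208]
 [  0.         470.92419272 200.29961678]
 [  0.           0.           1.        ]] [[-0.44067147 -0.7029581   0.55826388  1.22434017]
 [ 0.89746119 -0.35837074  0.25716499  0.21675106]
 [ 0.01928923  0.61434544  0.78880137  1.00349165]
 [ 0.          0.          0.          1.        ]]
top [[366.00040107   0.         323.25846094]
 [  0.         366.00040107 193.45531854]
 [  0.           0.           1.        ]] [[-0.0088271   0.99257418 -0.12132016  0.40776699]
 [-0.99985325 -0.00697963  0.0156446  -0.07820258]
 [ 0.01468165  0.12144045  0.99249013  1.21924809]
 [ 0.          0.          0.          1.        ]]
```

View pics/scene0.png

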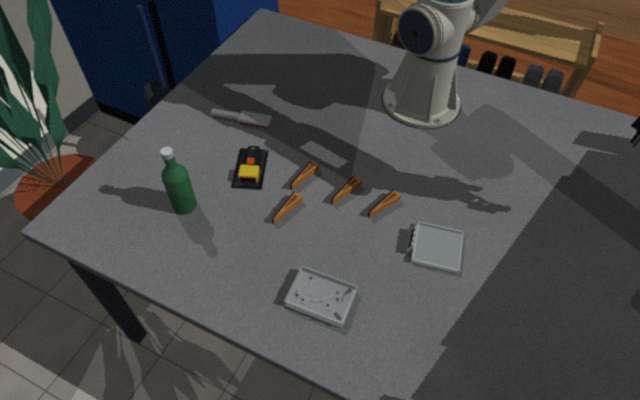

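View pics/top0.png

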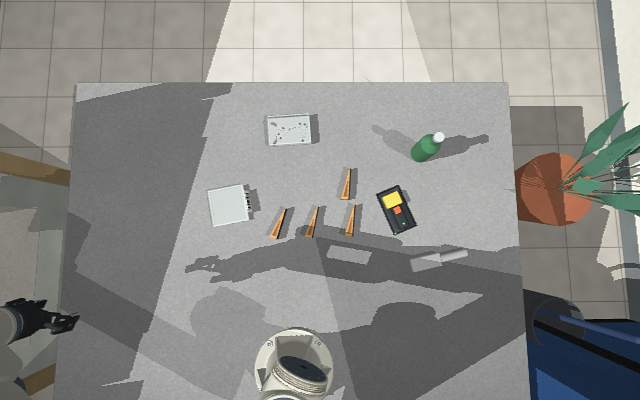

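Four orange wedges: top view (347,184), (351,220), (314,222), (279,223). The tray is at (229,205) with its label on the right, towards world -y. The scanner is at (396,208), pointing up in the image. Next I'll get rough positions and the wrist camera's geometry.

```bash
cat > h.py <<'E'
import cv2, numpy as np
from scipy.spatial.transform import Rotation as R
from plant import env, vision, job
def cast(d,uv,z):
    K,T=d["camera_matrix"],d["world_from_camera"]
    uv=np.atleast_2d(np.asarray(uv,float)); p=np.c_[uv,np.ones(len(uv))]@np.linalg.inv(K).T
    r=(p*[1,-1,-1])@T[:3,:3].T; o=T[:3,3]
    return (o+r*((z-o[2])/r[:,2])[:,None])[:,:2]
def proj(d,P):
    K,T=d["camera_matrix"],d["world_from_camera"]
    c=(np.atleast_2d(P)-T[:3,3])@T[:3,:3]*[1,-1,-1]; c=c@K.T; return c[:,:2]/c[:,2:]
def orange(d,lo=(5,120,60),hi=(22,255,255)):
    return cv2.inRange(cv2.cvtColor(d["pixels"],cv2.COLOR_BGR2HSV),lo,hi)
def blobs(m,amin):
    cs,_=cv2.findContours(m,cv2.RETR_EXTERNAL,cv2.CHAIN_APPROX_NONE)
    return [c[:,0] for c in cs if cv2.contourArea(c)>amin]
def rot(): # env quaternion wxyz -> matrix of the tool
    q=env.state()["ee_rot"]; return R.from_quat([*q[1:],q[0]]).as_matrix()
E
python3 - <<'E'
from h import *
t=dict(np.load("pics/top0.npz")); 
for c in blobs(orange(t),40): 
    u=c.mean(0); print("orange",u,cast(t,u,.012),cv2.contourArea(c))
for n,u in dict(tray=(229,205),scan=(396,209),key=(290,130),bot=(421,155)).items(): print(n,cast(t,u,.02))
print(rot())
d=vision.read_camera("wrist"); cv2.imwrite("pics/w0.png",d["pixels"]); print(d["camera_matrix"])
T=np.eye(4);T[:3,:3]=rot();T[:3,3]=env.state()["tcp_pos"]
print(np.linalg.inv(T)@d["world_from_camera"]); print(d["world_from_camera"])
E
```

```text
orange [278.27419355 224.35483871] [[0.45416445 0.05139092]] 91.0
orange [312.16923077 223.07692308] [[ 0.45743517 -0.05988582]] 86.5
orange [350.34328358 221.56716418] [[ 0.46136469 -0.18568955]] 106.5
orange [346.49230769 185.10769231] [[ 0.58284706 -0.17499216]] 99.5
orange [556.64367816 189.27011494] [[ 0.5639903  -0.88156103]] 3725.0
tray [[0.5184282  0.21207499]]
scan [[ 0.50109192 -0.33628107]]
key [[0.77047425 0.01302843]]
bot [[ 0.68213827 -0.42648475]]
[[-9.28375186e-01  3.71644095e-01 -4.24996608e-04]
 [ 3.71644338e-01  9.28374529e-01 -1.10465405e-03]
 [-1.59821278e-05 -1.18348099e-03 -9.99999300e-01]]
[[348.59081151   0.         325.72690365]
 [  0.         348.59081151 197.97181016]
 [  0.           0.           1.        ]]
[[-1.02801497e-03  9.50075193e-01  3.12019345e-01  8.22655521e-02]
 [ 9.99999403e-01  8.61148646e-04  6.72581356e-04 -2.56598340e-04]
 [ 3.70307825e-04  3.12019850e-01 -9.50075511e-01 -1.24377705e-01]
 [ 0.00000000e+00  0.00000000e+00  0.00000000e+00  1.00000000e+00]]
[[ 0.37262398 -0.88183133 -0.28900669  0.15572696]
 [ 0.92798127  0.35360116  0.11754568  0.61037712]
 [-0.00146236 -0.31199314  0.95008323  0.37408903]
 [ 0.          0.          0.          1.        ]]
```

View pics/w0.png

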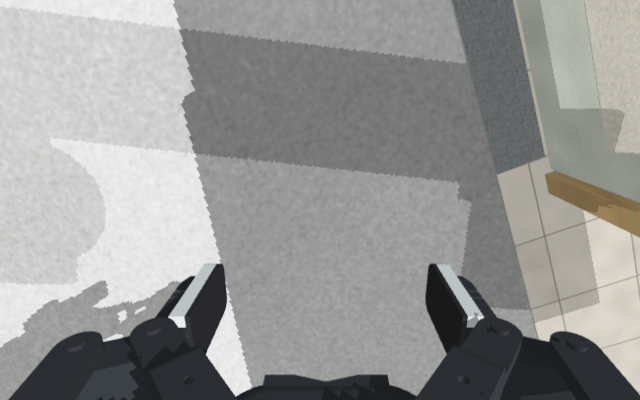

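The wrist view shows bare bench between the open fingers, and the camera sits on the tool's +x side. I'll write a move planner and measure the tray, since its yaw matters.

```bash
cat >> h.py <<'E'
def yaw(): # world yaw of the tool's y axis
    r=rot(); return np.arctan2(r[1,1],r[0,1])
def plan(*wps):
    """wps: (x,y,z,yaw of tool y); prints calls: tx ty tz (cm) twist, from measured pose, tool vertical"""
    p=env.state()["tcp_pos"].copy(); a=yaw()
    for w in wps:
        d=np.array(w[:3])-p; t=w[3]-a
        n=max(1,int(np.ceil(max(np.linalg.norm(d)/.24,abs(t)/.70))))
        for i in range(n):
            c,s=np.cos(a),np.sin(a); q=d/n  # tool y=(c,s), tool x=(-... )=y cross -z
            ex=np.array([-s,c]); ey=np.array([c,s])
            print("   %6.2f %6.2f %6.2f %7.3f"%(100*q[:2]@ex,100*q[:2]@ey,-100*q[2],-t/n)); a+=t/n
        p=np.array(w[:3]); print(" ->",np.round(w,4))
E
python3 - <<'E'
from h import *
print(rot()[:2,:2],yaw())
plan((.43,.02,.30,np.pi/2))
E
```

```text
[[-0.92836482  0.37166999]
 [ 0.37167024  0.92836427]] 1.1899888643666594
   -13.06 -14.88  -1.68  -0.127
   -11.07 -16.41  -1.68  -0.127
    -8.90 -17.68  -1.68  -0.127
 -> [0.43   0.02   0.3    1.5708]
```

Emit:
{"name": "send_rows", "arguments": {
  "increments": [8.5,-13,-14.9,-1.7,-0.127,8.5,-13,-14.9,-1.7,-0.127,8.5,-13,-14.9,-1.7,-0.127,8.5,-13,-14.9,-1.7,-0.127,8.5,-13,-14.9,-1.7,-0.127]
}}

```text
time_s: 0.65
tcp_pos: [0.2984, 0.389, 0.2675]
ee_rot: [0.0, 0.128, 0.992, -0.001]
ft_force: [0.4, 0.1, -0.3]
width: 0.992
gripper_force: 0.0
```

Emit:
{"name": "send_rows", "arguments": {
  "increments": [8.5,-11,-16.4,-1.7,-0.127,8.5,-11,-16.4,-1.7,-0.127,8.5,-11,-16.4,-1.7,-0.127,8.5,-11,-16.4,-1.7,-0.127,8.5,-11,-16.4,-1.7,-0.127]
}}

```text
time_s: 1.15
tcp_pos: [0.3643, 0.2033, 0.2847]
ee_rot: [0.001, 0.066, 0.998, -0.0]
ft_force: [-0.8, 0.2, -0.3]
width: 0.998
gripper_force: 0.0
```

Emit:
{"name": "send_rows", "arguments": {
  "increments": [8.5,-8.9,-17.7,-1.7,-0.127,8.5,-8.9,-17.7,-1.7,-0.127,8.5,-8.9,-17.7,-1.7,-0.127,8.5,-8.9,-17.7,-1.7,-0.127,8.5,-8.9,-17.7,-1.7,-0.127]
}}

```text
time_s: 1.65
tcp_pos: [0.4308, 0.0168, 0.3019]
ee_rot: [0.001, 0.002, 1.0, -0.001]
ft_force: [-0.0, 1.2, 0.4]
width: 0.993
gripper_force: 0.0
```

```bash
python3 - <<'E'
from h import *
print(env.state()["tcp_pos"],yaw())
d=vision.read_camera("wrist"); np.savez("pics/w1.npz",**d); cv2.imwrite("pics/w1.png",d["pixels"])
E
```

```text
[0.43075328 0.01682659 0.30185241] 1.5666857359198911
```

View pics/w1.png

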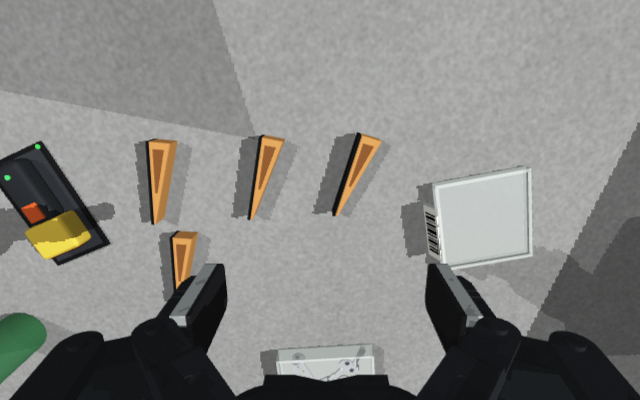

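The wrist view shows wedge heads at the image top (towards the robot), soles on the left (-y), with centres near (160,175), (265,172), (357,170) and (180,260). The tray rim corners are about (434,184), (530,167), (533,252), (440,266), with the label at left (432,233). The scanner is at lower left.

```bash
cat >> h.py <<'E'
def wedges(d,z=.024,amin=300):
    out=[]
    for c in blobs(cv2.morphologyEx(orange(d),cv2.MORPH_CLOSE,np.ones((5,5))),amin):
        h=cast(d,cv2.convexHull(c)[:,0],z)*1000
        m=h.mean(0); u=cv2.minAreaRect(h.astype(np.float32)); 
        q=cv2.approxPolyDP(cv2.convexHull(h.astype(np.float32)),6,True)[:,0]
        out.append((c.mean(0),u,q))
    return out
E
python3 - <<'E'
from h import *
d=dict(np.load("pics/w1.npz"))
for c,u,q in wedges(d): print(np.round(c),np.round(u[0],1),np.round(u[1],1),u[2],'\n  ',np.round(q,1).tolist())
q=cast(d,[(434,184),(530,167),(533,252),(440,266)],.018); print(q, q.mean(0),np.diff(q,axis=0),np.linalg.norm(np.diff(q,axis=0),axis=1))
E
```

```text
[183. 257.] [ 565.5 -167.3] [30.1 85. ] 81.82742309570312 
   [[525.4000244140625, -147.8000030517578], [532.0999755859375, -177.6999969482422], [606.2000122070312, -183.0], [589.7000122070312, -163.60000610351562]]
[160. 177.] [ 461.7 -179. ] [ 32.2 106.6] 82.03011322021484 
   [[411.1000061035156, -155.6999969482422], [412.1000061035156, -188.1999969482422], [513.0, -197.39999389648438], [501.1000061035156, -183.10000610351562]]
[263. 174.] [454.  -63.8] [ 24.7 107.8] 66.56089782714844 
   [[409.3999938964844, -31.0], [408.20001220703125, -57.400001525878906], [506.79998779296875, -77.30000305175781]]
[355. 172.] [456.9  53.9] [ 23.9 104. ] 73.02542114257812 
   [[410.0, 77.19999694824219], [404.20001220703125, 57.5], [503.29998779296875, 28.0]]
[[0.46583263 0.14844977]
 [0.44521462 0.2613377 ]
 [0.55823558 0.28538074]
 [0.57818923 0.16670496]] [0.51186801 0.21546829] [[-0.020618    0.11288794]
 [ 0.11302095  0.02404304]
 [ 0.01995365 -0.11867577]] [0.11475534 0.11555    0.12034154]
```

```bash
python3 - <<'E'
from h import *
plan((.444,.0515,.13,1.28))
E
```

```text
-1.38   3.31  17.15   0.287
 -> [0.444  0.0515 0.13   1.28  ]
```

Emit:
{"name": "send_rows", "arguments": {
  "increments": [5,-1.4,3.4,17.1,0.287,5,-1.4,3.4,17.1,0.287,5,-1.4,3.4,17.1,0.287,5,-1.4,3.4,17.1,0.287,5,-1.4,3.4,17.1,0.287]
}}

```text
time_s: 2.2
tcp_pos: [0.4401, 0.0563, 0.1271]
ee_rot: [-0.003, 0.142, 0.99, -0.001]
ft_force: [0.1, 0.5, 1.2]
width: 0.586
gripper_force: 0.0
```

```bash
python3 - <<'E'
from h import *
s=env.state();print(s["tcp_pos"],yaw(),s["width"],env.finger_overhang)
d=vision.read_camera("wrist"); np.savez("pics/w2.npz",**d); 
for c,u,q in wedges(d): print(np.round(c),'\n  ',np.round(q,1).tolist())
im=d["pixels"].copy(); p=proj(d,s["tcp_pos"]*[1,1,0]+[0,0,.012])[0]; cv2.circle(im,tuple(int(v) for v in p),3,(255,0,0),-1)
cv2.imwrite("pics/w2.png",im)
E
```

```text
[0.44011291 0.05625341 0.12709065] 1.286227293511502 0.5857909033662485 0.019
[ 41. 301.] 
   [[410.29998779296875, -143.0], [409.5, -182.6999969482422], [422.6000061035156, -191.0], [513.4000244140625, -198.0], [496.6000061035156, -169.60000610351562]]
[185. 254.] 
   [[408.20001220703125, -23.5], [406.8999938964844, -56.599998474121094], [494.8999938964844, -74.5], [495.0, -61.20000076293945]]
[325. 219.] 
   [[408.29998779296875, 80.5999984741211], [403.20001220703125, 58.599998474121094], [503.3999938964844, 28.0]]
```

View pics/w2.png

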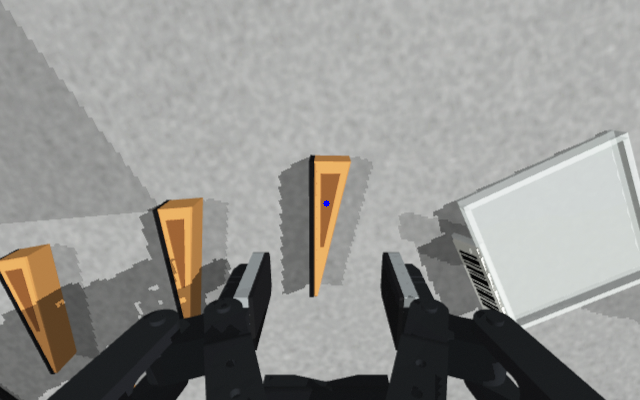

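The blue dot (326,203) is the TCP axis, which falls on wedge A. The sole edge is vertical in the image at x=312, and the head is at row 157, so the tool is aligned. Now I descend and grip.

Emit:
{"name": "send_rows", "arguments": {
  "increments": [5,-0.4,-0.15,5,-0.01,5,-0.4,-0.15,8,-0.01,5,-0.4,-0.15,10.4,-0.01,5,-0.4,-0.15,10.4,-0.01,5,-0.4,-0.15,10.4,-0.01]
}}

```text
time_s: 2.75
tcp_pos: [0.4471, 0.0523, 0.0277]
ee_rot: [0.001, 0.138, 0.99, 0.0]
ft_force: [-0.4, -0.3, 0.3]
width: 0.585
gripper_force: 0.0
```

Emit:
{"name": "send_rows", "arguments": {
  "increments": [1,0,0,0,0,1,0,0,0,0,1,0,0,0,0,1,0,0,0,0,1,0,0,0,0],
  "grip_force": 25
}}

```text
time_s: 3.25
tcp_pos: [0.4474, 0.0519, 0.028]
ee_rot: [0.001, 0.138, 0.99, 0.0]
ft_force: [-1.1, -0.1, 11.6]
width: 0.242
gripper_force: 23.0
```

Emit:
{"name": "send_rows", "arguments": {
  "increments": [1,0,0,0,0,1,0,0,0,0,1,0,0,-3,0,1,0,0,-6,0,1,0,0,-10,0]
}}

```text
time_s: 3.75
tcp_pos: [0.4455, 0.0517, 0.1275]
ee_rot: [-0.001, 0.138, 0.99, -0.0]
ft_force: [1.3, -0.4, -1.0]
width: 0.241
gripper_force: 23.9
```

```bash
python3 - <<'E'
from h import *
s=env.state();print(s["tcp_pos"],yaw(),s["width"],s["gripper_force"])
d=vision.read_camera("wrist"); np.savez("pics/w3.npz",**d); cv2.imwrite("pics/w3.png",d["pixels"])
plan((.43,.15,.19,1.571+.19),)
E
```

```text
[0.44549683 0.051723   0.12745972] 1.2938697170377367 0.24052815798583646 23.893296402529813
     4.49   8.90  -5.67  -0.467
 -> [0.43  0.15  0.19  1.761]
```

View pics/w3.png

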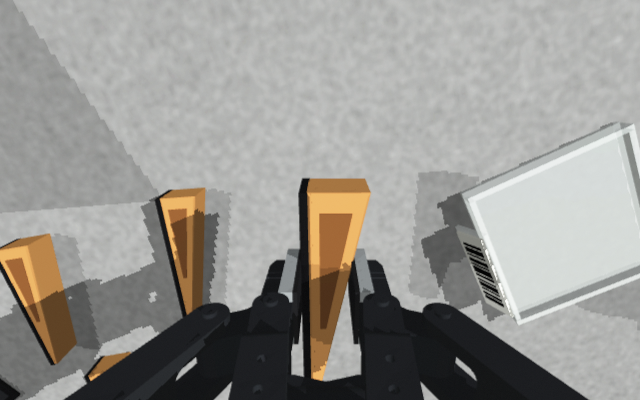

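Wedge A is gripped with its top head edge at (309-369,192). I'll compute its offset in the hand and move the camera over the tray.

```bash
cat >> h.py <<'E'
def intool(d,uv,dz=-.004):
    s=env.state(); q=cast(d,uv,s["tcp_pos"][2]+dz)-s["tcp_pos"][:2]; return q@rot()[:2,:2]*1000
E
python3 - <<'E'
from h import *
d=dict(np.load("pics/w3.npz"))
print(intool(d,[(309,192),(369,192),(304,192)]))
plan((.60,.195,.18,1.761),)
E
```

```text
[[47.52772975 -7.51435925]
 [47.50845058 14.58041327]
 [47.52933656 -9.35583178]]
   -10.63  17.87  -4.67  -0.467
 -> [0.6   0.195 0.18  1.761]
```

Emit:
{"name": "send_rows", "arguments": {
  "increments": [1,-5.3,9,-4.7,-0.23,1,-5.3,9,-4.7,-0.23,1,-10.6,17.9,-4.7,-0.467,1,-10.6,17.9,-4.7,-0.467,1,-10.6,17.9,-4.7,-0.467]
}}

```text
time_s: 4.3
tcp_pos: [0.6007, 0.1984, 0.1751]
ee_rot: [0.003, -0.097, 0.995, 0.001]
ft_force: [0.1, 0.2, -0.2]
width: 0.239
gripper_force: 23.9
```

Emit:
{"name": "send_rows", "arguments": {
  "increments": [1,0,0,0,0,1,0,0,0,0]
}}

```text
time_s: 4.5
tcp_pos: [0.5964, 0.1947, 0.1733]
ee_rot: [-0.0, -0.095, 0.995, -0.0]
ft_force: [-0.3, 0.2, -0.3]
width: 0.234
gripper_force: 23.9
```

```bash
python3 - <<'E'
from h import *
s=env.state();print(s["tcp_pos"],yaw(),s["width"],s["gripper_force"])
d=vision.read_camera("wrist"); np.savez("pics/w4.npz",**d); cv2.imwrite("pics/w4.png",d["pixels"])
E
```

```text
[0.59635442 0.19474925 0.17330242] 1.7611451787315213 0.23396415528652478 23.856234057457186
```

View pics/w4.png

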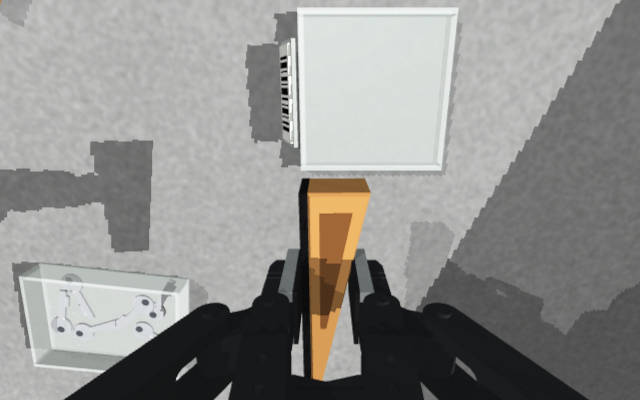

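The tray is straight ahead in the view, with rim corners (297,8), (458,8), (443,172), (301,172). The wedge is still held.

```bash
cat >> h.py <<'E'
def tray():
    return np.array([*np.load("pics/tray.npy")])
def tp(x,y): # tray mm -> world m
    cx,cy,a=tray(); c,s=np.cos(a),np.sin(a); return (cx+(c*x-s*y)/1000, cy+(s*x+c*y)/1000)
E
python3 - <<'E'
from h import *
d=dict(np.load("pics/w4.npz"))
for z in (.016,.020):
    q=cast(d,[(297,8),(458,8),(443,172),(301,172)],z)*1000; e=np.roll(q,-1,0)-q
    print(z,q.mean(0),np.linalg.norm(e,axis=1),np.arctan2(e[:,1],e[:,0]))
print(intool(d,[(309,192),(369,192),(303,192),(312,378),(325,378)]))
c=cast(d,[(297,8),(458,8),(443,172),(301,172)],.018); e=c[2]-c[1]+c[3]-c[0]; 
t=[*c.mean(0),np.arctan2(e[1],e[0])]; np.save("pics/tray.npy",t); print(t)
a=t[2]+np.pi/2
# wedge centre in tool (x+6,y0); tool x = -tray x, so TCP = tray centre pos +6 in x
x,y=tp(-12+6,-20)
plan((x,y,.09,a)); plan((x,y,.036,a))
E
```

```text
0.016 [517.20255649 219.00479214] [116.21006892 121.59998313 117.90572344 121.62068272] [ 1.75999968  0.20495354 -1.38129117 -2.95058456]
0.02 [517.18107217 218.45597583] [114.56076345 119.87418159 116.23235248 119.89458739] [ 1.75999968  0.20495354 -1.38129117 -2.95058456]
[[ 41.85067068  -5.12162737]
 [ 41.84326504  18.03270159]
 [ 41.85141134  -7.43738111]
 [-49.0523111   -5.12623958]
 [-49.05125062   0.9457406 ]]
[np.float64(0.517191814326841), np.float64(0.21873038398613176), np.float64(0.19798022264592413)]
     7.86   1.88   8.33  -0.008
 -> [0.5152 0.1979 0.09   1.7688]
     7.86   1.88  13.73  -0.008
 -> [0.5152 0.1979 0.036  1.7688]
```

```bash
python3 - <<'E'
from h import *
a=tray()[2]+np.pi/2
plan((*tp(-12+3,-21),.065,a))
E
```

```text
8.16   1.78  10.83  -0.008
 -> [0.5125 0.1964 0.065  1.7688]
```

Emit:
{"name": "send_rows", "arguments": {
  "increments": [1,8.2,1.8,5,-0.01,1,8.2,1.8,9,-0.01,1,8.2,1.8,10.8,-0.01,1,8.2,1.8,10.8,-0.01,1,8.2,1.8,10.8,-0.01]
}}

```text
time_s: 5.05
tcp_pos: [0.5133, 0.1967, 0.066]
ee_rot: [-0.0, -0.1, 0.995, -0.0]
ft_force: [-0.1, -0.4, -0.5]
width: 0.239
gripper_force: 23.9
```

Emit:
{"name": "send_rows", "arguments": {
  "increments": [1,0,0,0,0,1,0,0,0,0]
}}

```text
time_s: 5.25
tcp_pos: [0.5155, 0.1976, 0.0674]
ee_rot: [0.002, -0.1, 0.995, 0.001]
ft_force: [0.2, -0.4, 0.2]
width: 0.238
gripper_force: 23.9
```

```bash
python3 - <<'E'
from h import *
s=env.state();print(s["tcp_pos"],yaw(),s["width"],s["gripper_force"])
d=vision.read_camera("wrist"); np.savez("pics/w5.npz",**d); cv2.imwrite("pics/w5.png",d["pixels"])
E
```

```text
[0.51545261 0.19759542 0.0674218 ] 1.7703674022819376 0.23752500231871315 23.910554135218263
```

View pics/w5.png

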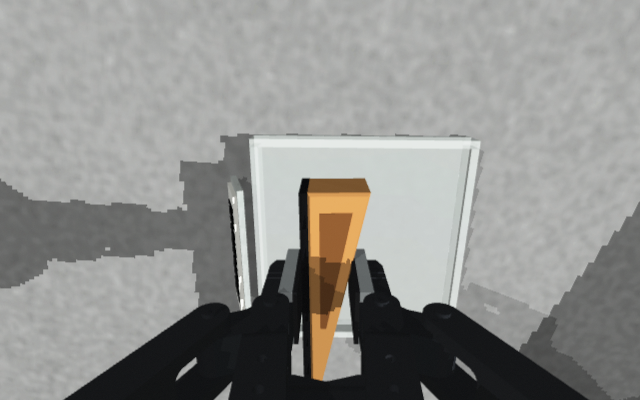

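```bash
python3 - <<'E'
from h import *
d=dict(np.load("pics/w5.npz"))
T=d["world_from_camera"]; cx,cy,a=tray()
def tr(p): p=(p-[cx,cy])*1000; c,s=np.cos(a),np.sin(a); return np.round(p@np.array([[c,-s],[s,c]]),1)
print("rim outer",tr(cast(d,[(250,136),(480,138),(455,336)],.018)))
z=.066
print("top head",tr(cast(d,[(303,192),(369,192)],z-.004))," bottom head",tr(cast(d,[(300,180),(370,180)],z-.028)))
print("tip", tr(cast(d,[(312,378),(325,378)],z-.004)))
E
```

```text
rim outer [[-63.  -57. ]
 [-62.1  57.1]
 [ 57.2  58.7]]
top head [[-47.8 -28.3]
 [-47.8  -2.6]]  bottom head [[-46.  -31.2]
 [-46.    0.8]]
tip [[ 44.4 -25.9]
 [ 44.4 -19.7]]
```

In tray coordinates the head sits about 7 mm too far towards +x, so I'll shift that out, then lower.

Emit:
{"name": "send_rows", "arguments": {
  "increments": [1,0.7,0,0,0,1,0.7,0,1.5,0,1,0.7,0,2.5,0,1,0.7,0,3.3,0,1,0.7,0,3.3,0]
}}

```text
time_s: 5.8
tcp_pos: [0.5065, 0.1959, 0.0317]
ee_rot: [0.0, -0.1, 0.995, -0.0]
ft_force: [1.9, 0.4, -0.8]
width: 0.235
gripper_force: 24.3
```

```bash
python3 - <<'E'
from h import *
s=env.state();print(s["tcp_pos"],yaw(),s["width"],s["ft_force"])
d=vision.read_camera("wrist"); np.savez("pics/w6.npz",**d); cv2.imwrite("pics/w6.png",d["pixels"])
E
```

```text
[0.50650641 0.1958552  0.03166386] 1.7709268340135689 0.23451867982934838 [ 1.93933854  0.3550876  -0.8465892 ]
```

View pics/w6.png

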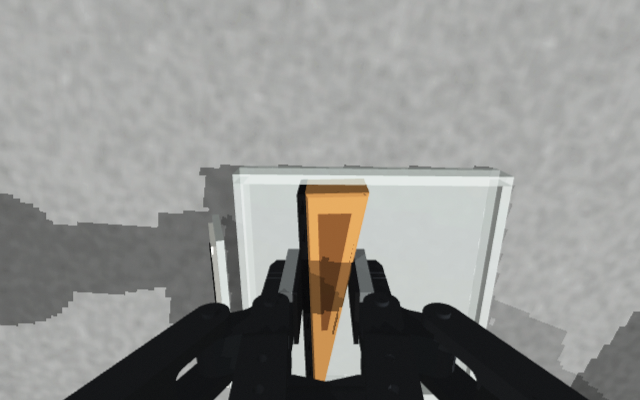

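Emit:
{"name": "send_rows", "arguments": {
  "increments": [2.9,0,0,0,0,2.9,0,0,0,0,2.9,0,0,0,0,2.9,0,0,-3,0,2.9,0,0,-6,0]
}}

```text
time_s: 6.35
tcp_pos: [0.5054, 0.1955, 0.0923]
ee_rot: [-0.001, -0.1, 0.995, -0.0]
ft_force: [0.0, 0.3, -0.1]
width: 0.336
gripper_force: 0.0
```

Emit:
{"name": "send_rows", "arguments": {
  "increments": [0,0.4,3.8,0,0,0,0.4,3.8,0,0,0,0.4,3.8,0,0,0,0.4,3.8,3,0,0,0.4,3.8,5.9,0]
}}

```text
time_s: 6.85
tcp_pos: [0.4953, 0.2318, 0.0329]
ee_rot: [0.001, -0.1, 0.995, 0.0]
ft_force: [0.3, -0.2, -0.7]
width: 0.004
gripper_force: 0.0
```

Emit:
{"name": "send_rows", "arguments": {
  "increments": [0,0,0,0,0,0,0,-0.6,0,0,0,0,-1.2,0,0,0,0,-1.8,0,0,0,0,-2.4,0,0]
}}

```text
time_s: 7.35
tcp_pos: [0.5005, 0.2083, 0.0343]
ee_rot: [0.001, -0.1, 0.995, 0.0]
ft_force: [-0.5, 1.1, 0.7]
width: 0.001
gripper_force: 0.3
```

```bash
python3 - <<'E'
from h import *
s=env.state();print(s["tcp_pos"],yaw(),s["width"],s["ft_force"])
d=vision.read_camera("wrist"); np.savez("pics/w7.npz",**d); cv2.imwrite("pics/w7.png",d["pixels"])
E
```

```text
[0.50045664 0.20828232 0.03434852] 1.7706290231337662 0.0010601730765990322 [-0.4995727   1.0547855   0.70863269]
```

View pics/w7.png

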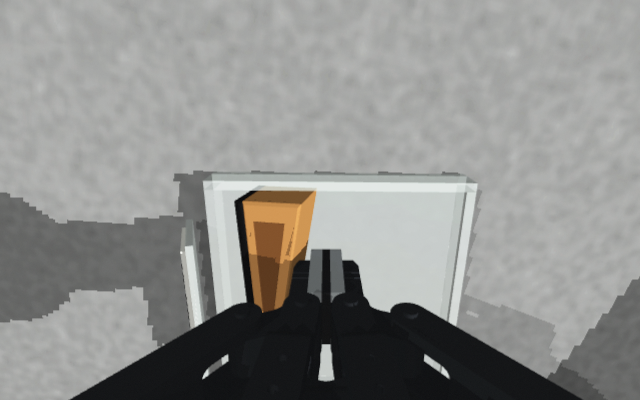

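The wedge slides evenly; its sole edge at (240,205) is still about 9 mm from the wall's inner face at (215,195).

Emit:
{"name": "send_rows", "arguments": {
  "increments": [0,0,-0.4,0,0,0,0,-0.7,0,0]
}}

```text
time_s: 7.6
tcp_pos: [0.5013, 0.2017, 0.0336]
ee_rot: [0.0, -0.1, 0.995, 0.0]
ft_force: [-0.4, 1.5, -0.4]
width: 0.0
gripper_force: 0.3
```

Emit:
{"name": "send_rows", "arguments": {
  "increments": [0,0,-0.15,0,0,0,0,-0.15,0,0]
}}

```text
time_s: 7.8
tcp_pos: [0.5013, 0.2003, 0.0333]
ee_rot: [-0.0, -0.1, 0.995, -0.0]
ft_force: [-0.3, 0.7, -0.1]
width: 0.003
gripper_force: 0.0
```

```bash
cat >> h.py <<'E'
def tr(p): cx,cy,a=tray(); p=(np.asarray(p)-[cx,cy])*1000; c,s=np.cos(a),np.sin(a); return np.round(p@np.array([[c,-s],[s,c]]),1)
E
python3 - <<'E'
from h import *
s=env.state();print(s["tcp_pos"],tr(s["tcp_pos"][:2]),s["ft_force"])
d=vision.read_camera("wrist"); np.savez("pics/w8.npz",**d)
for c,u,q in wedges(d,.028): print(np.round(c),tr(q/1000).tolist(), proj(d,np.c_[q/1000,np.full(len(q),.028)]).round().tolist())
g=cv2.cvtColor(d["pixels"],cv2.COLOR_BGR2GRAY)[200:215].mean(0); print(g[150:330:3].round().astype(int))
E
```

```text
[0.501279   0.20026888 0.03328125] [-19.2 -15. ] [-0.30077013  0.69250786 -0.12400449]
[275. 244.] [[-60.3, -18.3], [-57.0, -47.4], [-6.5, -42.0], [-14.6, -30.3]] [[315.0, 194.0], [241.0, 202.0], [262.0, 311.0], [288.0, 295.0]]
[171 171 172 173 174 174 173 171 172 173 169 156 155 102 102 104 107 109
 109 108 105 102 100 101 105 210 210 222  65  18  22 137 141 142 141 139
 138 136 136 135 133 133 130 129 129 127 126 124 124 135 130 143 156 161
 162 201 204 204 204 204]
```

Emit:
{"name": "send_rows", "arguments": {
  "increments": [0,0,-0.2,0,0,0,0,-0.3,0,0]
}}

```text
time_s: 8.05
tcp_pos: [0.5018, 0.1975, 0.0332]
ee_rot: [-0.0, -0.1, 0.995, -0.0]
ft_force: [0.0, 0.1, 0.9]
width: -0.0
gripper_force: 0.3
```

Emit:
{"name": "send_rows", "arguments": {
  "increments": [0,0,-0.1,0,0,0,0,-0.1,0,0]
}}

```text
time_s: 8.25
tcp_pos: [0.5021, 0.1964, 0.0333]
ee_rot: [-0.0, -0.1, 0.995, -0.0]
ft_force: [0.9, -0.3, 0.7]
width: 0.0
gripper_force: 0.2
```

Emit:
{"name": "send_rows", "arguments": {
  "increments": [0,0,-0.1,0,0,0,0,-0.1,0,0]
}}

```text
time_s: 8.45
tcp_pos: [0.5023, 0.1954, 0.0333]
ee_rot: [-0.0, -0.1, 0.995, -0.0]
ft_force: [-0.4, 1.0, 0.0]
width: 0.004
gripper_force: 0.3
```

```bash
python3 - <<'E'
from h import *
s=env.state();print(s["tcp_pos"],tr(s["tcp_pos"][:2]),s["ft_force"])
d=vision.read_camera("wrist"); np.savez("pics/w8.npz",**d)
for c,u,q in wedges(d,.028): print(np.round(c),tr(q/1000).tolist(), proj(d,np.c_[q/1000,np.full(len(q),.028)]).round().tolist())
g=cv2.cvtColor(d["pixels"],cv2.COLOR_BGR2GRAY)[200:215].mean(0); print(g[210:280:2].round().astype(int))
E
```

```text
[0.50230569 0.1954464  0.03327707] [-19.2 -19.9] [-0.44756296  1.04314509  0.01409335]
[275. 244.] [[-60.2, -23.6], [-56.1, -53.2], [-6.4, -46.9], [-14.6, -35.2]] [[314.0, 194.0], [239.0, 204.0], [262.0, 311.0], [288.0, 295.0]]
[109 110 110 109 109 106 104 102 101 101 101  64  36  32  23  77 125 131
 134 135 134 134 133 133 131 131 130 129 129 129 128 128 126 127 125]
```

Emit:
{"name": "send_rows", "arguments": {
  "increments": [0,0,-0.1,0,0,0,0,-0.1,0,0]
}}

```text
time_s: 8.7
tcp_pos: [0.5025, 0.1945, 0.0333]
ee_rot: [0.0, -0.1, 0.995, 0.0]
ft_force: [0.3, 0.4, -0.0]
width: -0.002
gripper_force: 0.3
```

Emit:
{"name": "send_rows", "arguments": {
  "increments": [0,0,-0.1,0,0,0,0,-0.1,0,0]
}}

```text
time_s: 8.9
tcp_pos: [0.5027, 0.1935, 0.0333]
ee_rot: [0.0, -0.1, 0.995, 0.0]
ft_force: [0.6, 0.8, -0.1]
width: 0.002
gripper_force: 0.3
```

```bash
python3 - <<'E'
from h import *
s=env.state();print(s["tcp_pos"],tr(s["tcp_pos"][:2]),s["ft_force"])
d=vision.read_camera("wrist"); np.savez("pics/w9.npz",**d); cv2.imwrite("pics/w9.png",d["pixels"][150:350,150:500].repeat(2,0).repeat(2,1))
for c,u,q in wedges(d,.028): print(np.round(c),tr(q/1000).tolist(), proj(d,np.c_[q/1000,np.full(len(q),.028)]).round().tolist())
E
```

```text
[0.50273507 0.19348234 0.0332888 ] [-19.1 -21.9] [ 0.61576681  0.8109948  -0.0729672 ]
[276. 244.] [[-60.2, -24.0], [-57.3, -53.5], [-6.4, -48.9], [-14.5, -37.2]] [[318.0, 194.0], [243.0, 201.0], [262.0, 311.0], [288.0, 295.0]]
```

View pics/w9.png

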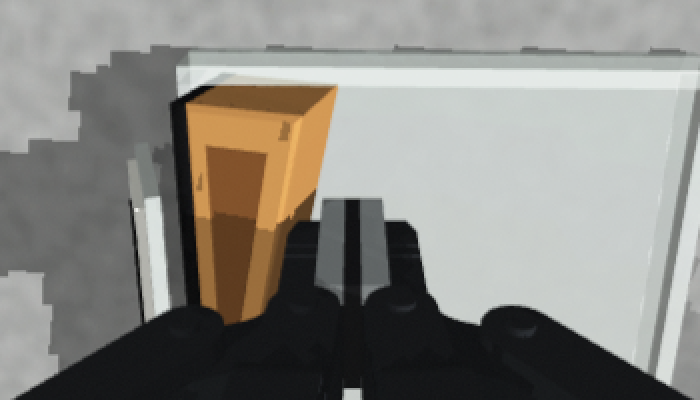

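Emit:
{"name": "send_rows", "arguments": {
  "increments": [0,0,0.6,0,0,0,-2,0.6,0,0,0,-2,0.6,0,0,0,-2,0.2,0,0,0,-2,0,0,0]
}}

```text
time_s: 9.45
tcp_pos: [0.5212, 0.197, 0.033]
ee_rot: [-0.001, -0.1, 0.995, -0.0]
ft_force: [0.2, 0.5, 1.4]
width: 0.006
gripper_force: 0.1
```

Emit:
{"name": "send_rows", "arguments": {
  "increments": [0,0,-0.1,0,0,0,0,-0.1,0,0]
}}

```text
time_s: 9.65
tcp_pos: [0.522, 0.1962, 0.0333]
ee_rot: [-0.0, -0.1, 0.995, -0.0]
ft_force: [-0.1, 0.2, -1.1]
width: 0.003
gripper_force: 0.0
```

Emit:
{"name": "send_rows", "arguments": {
  "increments": [0,0,-0.1,0,0,0,0,-0.1,0,0]
}}

```text
time_s: 9.85
tcp_pos: [0.5226, 0.1955, 0.0333]
ee_rot: [-0.0, -0.1, 0.995, -0.0]
ft_force: [0.3, -0.2, 0.0]
width: -0.006
gripper_force: 0.0
```

Emit:
{"name": "send_rows", "arguments": {
  "increments": [0,0,-0.1,0,0,0,0,-0.1,0,0]
}}

```text
time_s: 10.05
tcp_pos: [0.5229, 0.1945, 0.0333]
ee_rot: [0.0, -0.1, 0.995, -0.0]
ft_force: [-0.2, 0.0, 0.3]
width: -0.003
gripper_force: 0.1
```

```bash
python3 - <<'E'
from h import *
s=env.state();print(s["tcp_pos"],tr(s["tcp_pos"][:2]),s["ft_force"])
d=vision.read_camera("wrist"); np.savez("pics/w9.npz",**d)
for c,u,q in wedges(d,.028): print(np.round(c),tr(q/1000).tolist(), proj(d,np.c_[q/1000,np.full(len(q),.028)]).round().tolist())
E
```

```text
[0.52290481 0.1945271  0.03328761] [  0.8 -24.9] [-0.15263283  0.02341895  0.32151111]
[282. 218.] [[-59.0, -24.2], [-57.1, -52.0], [14.1, -51.9], [5.4, -40.2]] [[325.0, 146.0], [251.0, 151.0], [262.0, 312.0], [288.0, 295.0]]
```

Wedge 1 is flush against the wall, with its sole line parallel at y≈-52 plus the black strip. On to wedge B.

```bash
python3 - <<'E'
from h import *
plan((.523,.1945,.12,1.77),(.451,-.0585,.13,1.372))
E
```

```text
-0.01  -0.01  -8.67   0.001
 -> [0.523  0.1945 0.12   1.77  ]
     6.03 -11.69  -0.50   0.199
     3.60 -12.65  -0.50   0.199
 -> [ 0.451  -0.0585  0.13    1.372 ]
```

Emit:
{"name": "send_rows", "arguments": {
  "increments": [0,0,0.3,-4,0,0,0,0.3,-8.7,0]
}}

```text
time_s: 10.3
tcp_pos: [0.5207, 0.1971, 0.1194]
ee_rot: [-0.002, -0.1, 0.995, -0.001]
ft_force: [1.4, -0.4, -0.2]
width: 0.0
gripper_force: 0.0
```

Emit:
{"name": "send_rows", "arguments": {
  "increments": [5,6,-11.9,-0.5,0.2,5,6,-11.9,-0.5,0.2,5,6,-11.9,-0.5,0.2,5,6,-11.9,-0.5,0.2]
}}

```text
time_s: 10.7
tcp_pos: [0.4855, 0.066, 0.1254]
ee_rot: [-0.001, 0.001, 1.0, -0.0]
ft_force: [-0.0, 0.5, -0.2]
width: 0.584
gripper_force: 0.0
```

Emit:
{"name": "send_rows", "arguments": {
  "increments": [5,3.6,-12.7,-0.5,0.2,5,3.6,-12.7,-0.5,0.2,5,3.6,-12.7,-0.5,0.2,5,3.6,-12.7,-0.5,0.2,5,3.6,-12.7,-0.5,0.2]
}}

```text
time_s: 11.2
tcp_pos: [0.4515, -0.0581, 0.1304]
ee_rot: [0.0, 0.101, 0.995, 0.0]
ft_force: [0.3, 0.1, -0.6]
width: 0.584
gripper_force: 0.0
```

```bash
cat >> h.py <<'E'
def look(tag):
    s=env.state(); d=vision.read_camera("wrist"); np.savez(f"pics/{tag}.npz",**d)
    print("tcp",s["tcp_pos"].round(4),"yaw",round(yaw(),3),"w",round(s["width"]*85,1),"F",s["ft_force"].round(1)); return d
def wpose(d,near):
    """wedge pose on the bench from the sole-side orange edge and tip, in the picture nearest world point near (mm)"""
    best=min(wedges(d),key=lambda w:np.hypot(*(w[1][0]-np.array(near)))); q=best[2]
    D=np.linalg.norm(q[:,None]-q[None],axis=2); i,j=np.unravel_index(D.argmax(),D.shape)
    print("corners",q.round(1).tolist(),"pix",best[0].round()); return best
E
python3 - <<'E'
from h import *
d=look("b1"); wpose(d,(454,-60))
E
```

```text
tcp [ 0.4515 -0.0581  0.1304] yaw 1.371 w 49.7 F [ 0.3  0.1 -0.6]
corners [[409.5, -33.70000076293945], [406.79998779296875, -56.79999923706055], [507.70001220703125, -77.0999984741211]] pix [326. 203.]
```

Emit:
{"name": "send_rows", "arguments": {
  "increments": [5,0.15,0,5,0,5,0.15,0,8,0,5,0.15,0,10.2,0,5,0.15,0,10.2,0,5,0.15,0,10.2,0]
}}

```text
time_s: 11.75
tcp_pos: [0.45, -0.0568, 0.0283]
ee_rot: [-0.0, 0.099, 0.995, 0.0]
ft_force: [0.3, -0.2, 0.9]
width: 0.586
gripper_force: 0.0
```

Emit:
{"name": "send_rows", "arguments": {
  "increments": [1,0,0,0,0,1,0,0,0,0,1,0,0,0,0,1,0,0,0,0,1,0,0,0,0],
  "grip_force": 25
}}

```text
time_s: 12.25
tcp_pos: [0.4507, -0.0578, 0.0295]
ee_rot: [0.001, 0.1, 0.995, 0.0]
ft_force: [-0.2, 0.7, 5.3]
width: 0.238
gripper_force: 23.4
```

Emit:
{"name": "send_rows", "arguments": {
  "increments": [1,0,0,0,0,1,0,0,0,0,1,0,0,-3,0,1,0,0,-7,0,1,0,0,-11,0]
}}

```text
time_s: 12.75
tcp_pos: [0.4494, -0.0577, 0.1401]
ee_rot: [-0.0, 0.1, 0.995, 0.0]
ft_force: [0.6, -1.1, -0.7]
width: 0.238
gripper_force: 24.0
```

```bash
python3 - <<'E'
from h import *
d=look("b2"); 
for c,u,q in wedges(d,env.state()["tcp_pos"][2]-.004,1500): print(c.round(),intool(d,proj(d,np.c_[q/1000,np.full(len(q),env.state()["tcp_pos"][2]-.004)])).round(1).tolist())
a=tray()[2]-np.pi/2
plan((*tp(12,15),.14,a))
E
```

```text
tcp [ 0.4494 -0.0577  0.1401] yaw 1.371 w 20.2 F [ 0.6 -1.1 -0.7]
[168. 236.] [[53.4, -52.3], [49.6, -69.0], [-2.5, -63.7]]
[329. 268.] [[53.7, 13.4], [51.5, -6.6], [-40.4, -3.7]]
    -0.34   7.57   0.15   0.686
     4.53   6.07   0.15   0.686
     7.35   1.82   0.15   0.686
     6.84  -3.24   0.15   0.686
 -> [ 0.526   0.2358  0.14   -1.3728]
```

Emit:
{"name": "send_rows", "arguments": {
  "increments": [1,-0.4,7.6,0.2,0.686,1,-0.4,7.6,0.2,0.686,1,-0.4,7.6,0.2,0.686,1,-0.4,7.6,0.2,0.686,1,-0.4,7.6,0.2,0.686]
}}

```text
time_s: 13.3
tcp_pos: [0.4689, 0.0164, 0.1371]
ee_rot: [0.001, 0.431, 0.902, 0.0]
ft_force: [0.4, 0.4, 0.1]
width: 0.233
gripper_force: 24.0
```

Emit:
{"name": "send_rows", "arguments": {
  "increments": [1,4.5,6,0.2,0.686,1,4.5,6,0.2,0.686,1,4.5,6,0.2,0.686,1,4.5,6,0.2,0.686,1,4.5,6,0.2,0.686]
}}

```text
time_s: 13.8
tcp_pos: [0.4869, 0.0892, 0.1351]
ee_rot: [0.0, 0.709, 0.705, 0.001]
ft_force: [-0.1, 0.2, -0.0]
width: 0.238
gripper_force: 24.1
```

Emit:
{"name": "send_rows", "arguments": {
  "increments": [1,7.4,1.8,0.2,0.686,1,7.4,1.8,0.2,0.686,1,7.4,1.8,0.2,0.686,1,7.4,1.8,0.2,0.686,1,7.4,1.8,0.2,0.686]
}}

```text
time_s: 14.3
tcp_pos: [0.5049, 0.1632, 0.1331]
ee_rot: [0.0, 0.905, 0.425, 0.001]
ft_force: [0.3, 0.7, 0.0]
width: 0.237
gripper_force: 24.1
```

Emit:
{"name": "send_rows", "arguments": {
  "increments": [1,6.8,-3.2,0.2,0.686,1,6.8,-3.2,0.2,0.686,1,6.8,-3.2,0.2,0.686,1,6.8,-3.2,0.2,0.686,1,6.8,-3.2,0.2,0.686]
}}

```text
time_s: 14.8
tcp_pos: [0.5233, 0.236, 0.1311]
ee_rot: [-0.0, 0.995, 0.096, 0.001]
ft_force: [-0.3, 0.3, -0.5]
width: 0.239
gripper_force: 24.1
```

```bash
python3 - <<'E'
from h import *
d=look("b3"); a=tray()[2]-np.pi/2; print(tr(env.state()["tcp_pos"][:2]))
plan((*tp(12,-8.5),.070,a))
E
```

```text
tcp [0.5233 0.236  0.1311] yaw -1.382 w 20.3 F [-0.3  0.3 -0.5]
[ 9.3 15.6]
     0.29   2.41   6.11  -0.009
 -> [ 0.5306  0.2128  0.07   -1.3728]
```

Emit:
{"name": "send_rows", "arguments": {
  "increments": [1,0.3,2.4,3,-0.01,1,0.3,2.4,6.1,-0.01,1,0.3,2.4,6.1,-0.01,1,0.3,2.4,6.1,-0.01,1,0.3,2.4,6.1,-0.01]
}}

```text
time_s: 15.35
tcp_pos: [0.5318, 0.2133, 0.071]
ee_rot: [-0.0, 0.995, 0.104, 0.001]
ft_force: [0.0, 0.7, -0.2]
width: 0.238
gripper_force: 24.0
```

```bash
python3 - <<'E'
from h import *
d=look("b4"); print(tr(env.state()["tcp_pos"][:2])); cv2.imwrite("pics/b4.png",d["pixels"])
E
```

```text
tcp [0.5318 0.2133 0.071 ] yaw -1.362 w 20.2 F [ 0.   0.7 -0.2]
[13.3 -8.1]
```

View pics/b4.png

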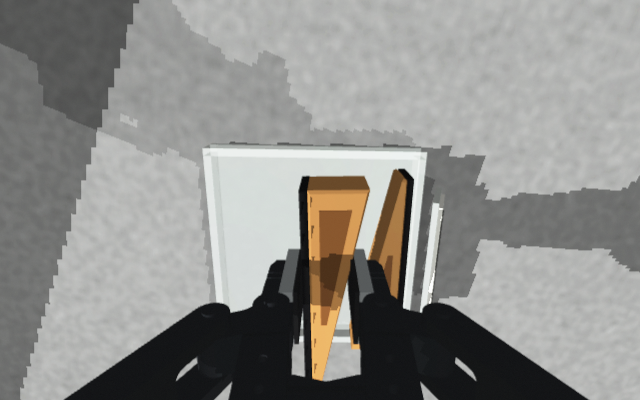

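Looking from the +x side, the held wedge's head is at rows 178-190 (x 303-369). Wedge 1 lies along the right (label) wall with its tip at (403,170). The +x rim's outer edge is at row 148 and the far rim at row ~340.

```bash
python3 - <<'E'
from h import *
d=dict(np.load("pics/b4.npz"))
print("rim outer",tr(cast(d,[(207,148),(424,150),(330,341)],.018)))
z=.071
print("top head",tr(cast(d,[(301,190),(369,190)],z-.004))," bottom head",tr(cast(d,[(301,178),(368,178)],z-.028)))
print("w1 tip",tr(cast(d,[(410,172),(403,170)],.028)))
E
```

```text
rim outer [[ 59.4  54.2]
 [ 59.4 -57. ]
 [-59.8 -10.4]]
top head [[ 52.2   2.8]
 [ 52.4 -23.3]]  bottom head [[ 50.6   4.5]
 [ 50.9 -25.8]]
w1 tip [[ 50.2 -48.3]
 [ 51.2 -44.8]]
```

Emit:
{"name": "send_rows", "arguments": {
  "increments": [1,0,0,1,0,1,0,0,2.4,0,1,0,0,3.7,0,1,0,0,3.7,0,1,0,0,3.7,0]
}}

```text
time_s: 15.9
tcp_pos: [0.5302, 0.2125, 0.0311]
ee_rot: [0.0, 0.995, 0.104, -0.001]
ft_force: [0.1, 0.4, -0.4]
width: 0.238
gripper_force: 23.9
```

Emit:
{"name": "send_rows", "arguments": {
  "increments": [2.8,0,0,0,0,2.8,0,0,0,0,2.8,0,0,0,0,2.8,0,0,-3,0,2.8,0,0,-6,0]
}}

```text
time_s: 16.4
tcp_pos: [0.5301, 0.2124, 0.0923]
ee_rot: [0.0, 0.995, 0.104, -0.001]
ft_force: [-0.2, -0.4, 0.6]
width: 0.326
gripper_force: 0.0
```

Emit:
{"name": "send_rows", "arguments": {
  "increments": [0,0,-3.2,0,0,0,0,-3.2,0,0,0,0,-3.2,0,0,0,0,-3.2,3,0,0,0,-3.2,5.9,0]
}}

```text
time_s: 16.9
tcp_pos: [0.5247, 0.2436, 0.033]
ee_rot: [-0.0, 0.995, 0.104, 0.001]
ft_force: [0.1, -0.8, 0.5]
width: 0.0
gripper_force: 0.0
```

Emit:
{"name": "send_rows", "arguments": {
  "increments": [0,0,0,0,0,0,0,0.6,0,0,0,0,1.2,0,0,0,0,1.8,0,0,0,0,2.4,0,0]
}}

```text
time_s: 17.4
tcp_pos: [0.53, 0.22, 0.0344]
ee_rot: [-0.0, 0.995, 0.104, 0.001]
ft_force: [-0.6, -0.4, 0.3]
width: -0.002
gripper_force: 0.4
```

```bash
python3 - <<'E'
from h import *
d=look("b5"); print(tr(env.state()["tcp_pos"][:2]))
for c,u,q in wedges(d,.028): print(np.round(c),tr(q/1000).tolist())
E
```

```text
tcp [0.53   0.22   0.0344] yaw -1.363 w -0.2 F [-0.6 -0.4  0.3]
[12.6 -1.9]
[403. 243.] [[54.1, -11.5], [-2.4, -20.6], [-4.8, -46.8], [46.6, -46.7], [56.7, -29.7]]
```

Emit:
{"name": "send_rows", "arguments": {
  "increments": [0,0,0.3,0,0,0,0,0.4,0,0]
}}

```text
time_s: 17.65
tcp_pos: [0.5303, 0.2164, 0.0336]
ee_rot: [-0.0, 0.995, 0.104, 0.0]
ft_force: [0.1, 1.0, 0.6]
width: 0.006
gripper_force: 0.5
```

Emit:
{"name": "send_rows", "arguments": {
  "increments": [0,0,0.15,0,0,0,0,0.15,0,0]
}}

```text
time_s: 17.85
tcp_pos: [0.5303, 0.2151, 0.0332]
ee_rot: [0.0, 0.995, 0.104, -0.0]
ft_force: [-0.2, -0.5, 0.1]
width: 0.0
gripper_force: 0.1
```

Emit:
{"name": "send_rows", "arguments": {
  "increments": [0,0,0.1,0,0,0,0,0.1,0,0]
}}

```text
time_s: 18.05
tcp_pos: [0.5304, 0.2141, 0.0332]
ee_rot: [0.0, 0.995, 0.104, -0.0]
ft_force: [-0.3, -0.6, -0.7]
width: 0.003
gripper_force: 0.1
```

```bash
python3 - <<'E'
from h import *
d=look("b6"); print(tr(env.state()["tcp_pos"][:2]))
for c,u,q in wedges(d,.028): print(np.round(c),tr(q/1000).tolist())
cv2.imwrite("pics/b6.png",d["pixels"][100:350,180:480].repeat(2,0).repeat(2,1))
E
```

```text
tcp [0.5304 0.2141 0.0332] yaw -1.363 w 0.3 F [-0.3 -0.6 -0.7]
[12.  -7.1]
[403. 243.] [[54.1, -18.8], [-1.9, -25.8], [-3.7, -50.4], [45.8, -51.8], [55.8, -37.2]]
```

View pics/b6.png

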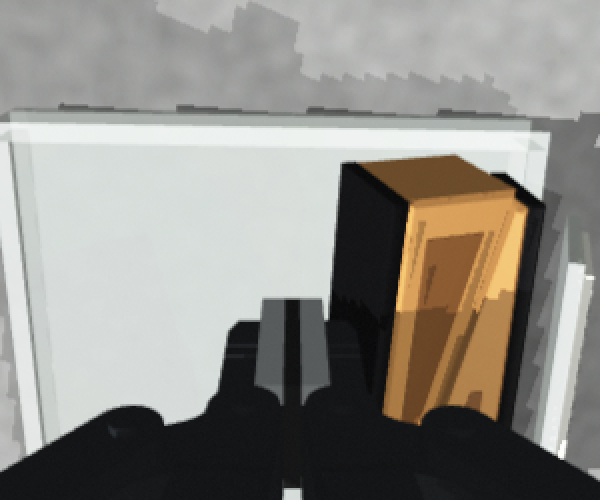

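The view shows wedge 2 lying snugly against wedge 1, with sole edges parallel. I'll press a little more, then fetch the next wedge.

Emit:
{"name": "send_rows", "arguments": {
  "increments": [0,0,0.1,0,0,0,0,0.1,0,0]
}}

```text
time_s: 18.3
tcp_pos: [0.5306, 0.2131, 0.0332]
ee_rot: [0.0, 0.995, 0.104, -0.0]
ft_force: [0.1, 0.6, 0.1]
width: -0.001
gripper_force: 0.1
```

Emit:
{"name": "send_rows", "arguments": {
  "increments": [0,0,0.1,0,0,0,0,0.1,0,0]
}}

```text
time_s: 18.5
tcp_pos: [0.5309, 0.2121, 0.0333]
ee_rot: [0.0, 0.995, 0.104, -0.0]
ft_force: [-0.0, 0.8, 0.5]
width: -0.0
gripper_force: 0.1
```

```bash
python3 - <<'E'
from h import *
d=look("b7"); t=env.state()["tcp_pos"]; print(tr(t[:2]))
for c,u,q in wedges(d,.028): print(np.round(c),tr(q/1000).tolist())
b=vision.read_camera("top"); np.savez("pics/top1.npz",**b)
for c in blobs(orange(b),30): print(cast(b,c.mean(0),.012).round(3),end=' ')
print()
plan((t[0],t[1]+.005,.12,yaw()),(.452,-.178,.14,-1.571-.085))
plan((t[0],t[1]+.005,.12,yaw()),(.452,-.178,.14,1.571-.085))
E
```

```text
tcp [0.5309 0.2121 0.0333] yaw -1.363 w -0.0 F [-0.   0.8  0.5]
[12.2 -9.2]
[400. 243.] [[54.6, -20.2], [-1.8, -27.5], [-3.1, -52.5], [45.9, -52.8], [55.9, -39.7]]
[[ 0.5   -0.342]] [[ 0.461 -0.186]] [[0.504 0.179]] [[ 0.583 -0.175]] [[ 0.567 -0.871]] 
     0.10  -0.49  -8.67  -0.000
 -> [ 0.531   0.2171  0.12   -1.363 ]
    -7.94  18.52  -1.00   0.146
    -5.15  19.48  -1.00   0.146
 -> [ 0.452 -0.178  0.14  -1.656]
     0.10  -0.49  -8.67  -0.000
 -> [ 0.531   0.2171  0.12   -1.363 ]
    -3.18   7.41  -0.40  -0.570
    -6.67   4.52  -0.40  -0.570
    -8.06   0.21  -0.40  -0.570
    -6.90  -4.17  -0.40  -0.570
    -3.56  -7.23  -0.40  -0.570
 -> [ 0.452 -0.178  0.14   1.486]
```

Emit:
{"name": "send_rows", "arguments": {
  "increments": [0,0,-0.4,-4,0,0,0,-0.4,-8.6,0]
}}

```text
time_s: 18.8
tcp_pos: [0.5286, 0.2157, 0.1185]
ee_rot: [0.001, 0.995, 0.104, -0.002]
ft_force: [0.6, 0.7, 0.0]
width: -0.001
gripper_force: 0.0
```

Emit:
{"name": "send_rows", "arguments": {
  "increments": [5,-3.2,7.4,-0.4,-0.57,5,-3.2,7.4,-0.4,-0.57,5,-3.2,7.4,-0.4,-0.57,5,-3.2,7.4,-0.4,-0.57]
}}

```text
time_s: 19.2
tcp_pos: [0.5139, 0.136, 0.1237]
ee_rot: [0.0, 0.925, 0.381, 0.0]
ft_force: [-0.4, -0.0, -0.2]
width: 0.58
gripper_force: 0.0
```

Emit:
{"name": "send_rows", "arguments": {
  "increments": [5,-6.7,4.5,-0.4,-0.57,5,-6.7,4.5,-0.4,-0.57,5,-6.7,4.5,-0.4,-0.57,5,-6.7,4.5,-0.4,-0.57]
}}

```text
time_s: 19.6
tcp_pos: [0.4977, 0.0569, 0.1275]
ee_rot: [0.0, 0.78, 0.626, 0.0]
ft_force: [-0.3, -0.2, -0.2]
width: 0.59
gripper_force: 0.0
```

Emit:
{"name": "send_rows", "arguments": {
  "increments": [5,-8.1,0.2,-0.4,-0.57,5,-8.1,0.2,-0.4,-0.57,5,-8.1,0.2,-0.4,-0.57,5,-8.1,0.2,-0.4,-0.57]
}}

```text
time_s: 20.0
tcp_pos: [0.4817, -0.0226, 0.1314]
ee_rot: [0.0, 0.573, 0.82, 0.0]
ft_force: [-0.3, -1.2, -0.3]
width: 0.586
gripper_force: 0.0
```

Emit:
{"name": "send_rows", "arguments": {
  "increments": [5,-6.9,-4.2,-0.4,-0.57,5,-6.9,-4.2,-0.4,-0.57,5,-6.9,-4.2,-0.4,-0.57,5,-6.9,-4.2,-0.4,-0.57]
}}

```text
time_s: 20.4
tcp_pos: [0.4656, -0.1018, 0.1354]
ee_rot: [0.0, 0.319, 0.948, -0.0]
ft_force: [0.2, -0.3, 0.5]
width: 0.584
gripper_force: 0.0
```

Emit:
{"name": "send_rows", "arguments": {
  "increments": [5,-3.6,-7.7,-0.4,-0.57,5,-3.6,-7.7,-0.4,-0.57,5,-3.6,-7.7,-0.4,-0.57,5,-3.6,-7.7,-0.4,-0.57,5,-3.6,-7.7,-0.4,-0.57]
}}

```text
time_s: 20.9
tcp_pos: [0.4474, -0.184, 0.1393]
ee_rot: [-0.0, 0.041, 0.999, -0.0]
ft_force: [-0.2, 0.7, -0.5]
width: 0.588
gripper_force: 0.0
```

```bash
python3 - <<'E'
from h import *
d=look("c1"); wpose(d,(455,-182))
E
```

```text
tcp [ 0.4474 -0.184   0.1393] yaw 1.484 w 50.0 F [-0.2  0.7 -0.5]
corners [[410.3999938964844, -165.10000610351562], [410.6000061035156, -188.10000610351562], [513.5, -197.6999969482422]] pix [325. 210.]
```

Emit:
{"name": "send_rows", "arguments": {
  "increments": [5,-0.55,0,5,0,5,-0.55,0,8,0,5,-0.55,0,11.1,0,5,-0.55,0,11.1,0,5,-0.55,0,11.1,0]
}}

```text
time_s: 21.45
tcp_pos: [0.4529, -0.1837, 0.0284]
ee_rot: [-0.001, 0.043, 0.999, 0.0]
ft_force: [-0.6, -0.2, 0.1]
width: 0.586
gripper_force: 0.0
```

Emit:
{"name": "send_rows", "arguments": {
  "increments": [1,0,0,0,0,1,0,0,0,0,1,0,0,0,0,1,0,0,0,0,1,0,0,0,0],
  "grip_force": 25
}}

```text
time_s: 21.95
tcp_pos: [0.4542, -0.1845, 0.0299]
ee_rot: [0.001, 0.042, 0.999, -0.0]
ft_force: [-0.4, -1.0, 6.2]
width: 0.237
gripper_force: 23.2
```

Emit:
{"name": "send_rows", "arguments": {
  "increments": [1,0,0,0,0,1,0,0,0,0,1,0,0,-3,0,1,0,0,-7,0,1,0,0,-11,0]
}}

```text
time_s: 22.45
tcp_pos: [0.4529, -0.184, 0.1403]
ee_rot: [0.0, 0.042, 0.999, -0.0]
ft_force: [1.7, -1.1, -0.9]
width: 0.238
gripper_force: 23.7
```

```bash
python3 - <<'E'
from h import *
d=look("c2"); z=env.state()["tcp_pos"][2]-.004
for c,u,q in wedges(d,z,1500): print(c.round(),intool(d,proj(d,np.c_[q/1000,np.full(len(q),z)])).round(1).tolist())
print(tr([.5065,.1959]))
plan((*tp(-12.5,10.6),.13,tray()[2]+np.pi/2))
E
```

```text
tcp [ 0.4529 -0.184   0.1403] yaw 1.486 w 20.2 F [ 1.7 -1.1 -0.9]
[333. 286.] [[53.3, 14.9], [52.2, -5.0], [-40.2, -2.1], [-38.0, 11.7]]
[-15.  -20.3]
    -0.59  20.72   0.81  -0.141
    -3.50  20.43   0.81  -0.141
 -> [0.5029 0.2267 0.13   1.7688]
```

Emit:
{"name": "send_rows", "arguments": {
  "increments": [1,-0.6,20.7,0.8,-0.14,1,-0.6,20.7,0.8,-0.14,1,-0.6,20.7,0.8,-0.14,1,-0.6,20.7,0.8,-0.14,1,-0.6,20.7,0.8,-0.14]
}}

```text
time_s: 23.0
tcp_pos: [0.4771, 0.0259, 0.1312]
ee_rot: [0.001, -0.03, 1.0, 0.0]
ft_force: [0.5, -0.6, -1.2]
width: 0.24
gripper_force: 23.7
```

Emit:
{"name": "send_rows", "arguments": {
  "increments": [1,-3.5,20.4,0.8,-0.14,1,-3.5,20.4,0.8,-0.14,1,-3.5,20.4,0.8,-0.14,1,-3.5,20.4,0.8,-0.14,1,-3.5,20.4,0.8,-0.14]
}}

```text
time_s: 23.5
tcp_pos: [0.5012, 0.2319, 0.1233]
ee_rot: [0.002, -0.099, 0.995, 0.001]
ft_force: [1.0, -0.9, -0.2]
width: 0.236
gripper_force: 23.8
```

Emit:
{"name": "send_rows", "arguments": {
  "increments": [1,0,0,3,0,1,0,0,6,0,1,0,0,6,0,1,0,0,6,0]
}}

```text
time_s: 23.9
tcp_pos: [0.4999, 0.2267, 0.0628]
ee_rot: [-0.0, -0.098, 0.995, -0.0]
ft_force: [0.5, 0.6, -0.3]
width: 0.236
gripper_force: 23.8
```

```bash
python3 - <<'E'
from h import *
d=look("c3"); t=env.state()["tcp_pos"]; print(tr(t[:2]))
z=t[2]-.004
for c,u,q in wedges(d,z,1000): print(c.round(),tr(q/1000).tolist(),proj(d,np.c_[q/1000,np.full(len(q),z)]).round().tolist())
for col in (380,400,420,440): print(cv2.cvtColor(d["pixels"],cv2.COLOR_BGR2GRAY)[100:180:2,col])
plan((*tp(-13,10.6),.033,tray()[2]+np.pi/2))
E
```

```text
tcp [0.4999 0.2267 0.0628] yaw 1.766 w 20.1 F [ 0.5  0.6 -0.3]
[-14.6  11.4]
[329. 269.] [[-63.8, 26.4], [-63.5, 5.9], [33.6, 8.8]] [[363.0, 177.0], [309.0, 178.0], [319.0, 380.0]]
[233. 233.] [[-67.0, -14.3], [-65.6, -36.2], [-8.9, -37.0], [-3.8, -28.9], [-18.1, -13.8]] [[255.0, 169.0], [197.0, 173.0], [211.0, 302.0], [231.0, 312.0], [264.0, 283.0]]
[187 188 190 189 188 186 183 182 183 181 180 178 180 181 185 188 190 190
 190 189 191 192 192 190 189 187 186 179 165 188 187 240 240 240 237 219
 219 220 219 219]
[182 183 187 189 190 187 183 183 184 183 182 181 181 180 181 185 186 187
 188 188 191 191 190 188 186 183 181 153 157 188 187 240 240 240 239 219
 219 220 219 219]
[178 178 178 178 177 181 185 187 189 189 189 188 186 187 186 185 181 181
 179 178 179 182 187 190 190 188 185 181 179 174 175 174 164 175 155 156
 159 155 154 156]
[182 181 180 181 182 182 184 186 189 188 188 188 189 188 186 183 182 181
 180 180 179 181 184 184 183 183 182 183 185 183 183 183 183 183 186 190
 192 192 191 190]
    -0.16  -0.08   3.05  -0.003
 -> [0.5024 0.2266 0.033  1.7688]
```

```bash
python3 - <<'E'
from h import *
d=dict(np.load("pics/c3.npz"))
print("rim out/in", tr(cast(d,[(380,161),(380,169)],.018)), tr(cast(d,[(380,161),(380,169)],.016)))
print("head bottom", tr(cast(d,[(309,178),(363,177)],.0625-.028)))
h=cv2.cvtColor(d["pixels"],cv2.COLOR_BGR2HSV)[170:210:2,335]; print(h.tolist())
d=dict(np.load("pics/b4.npz")); print(cv2.cvtColor(d["pixels"],cv2.COLOR_BGR2GRAY)[136:170:2,[250,270]].T)
E
```

```text
rim out/in [[-61.   39. ]
 [-57.   39.2]] [[-60.6  39.3]
 [-56.5  39.5]]
head bottom [[-56.9   4.7]
 [-57.2  29.1]]
[[75, 7, 222], [80, 7, 222], [75, 7, 222], [25, 16, 196], [15, 152, 131], [15, 153, 130], [15, 153, 130], [15, 154, 129], [15, 157, 127], [15, 155, 128], [15, 155, 160], [17, 149, 227], [17, 144, 233], [18, 141, 239], [18, 140, 240], [18, 140, 239], [18, 140, 239], [18, 142, 239], [18, 140, 239], [18, 142, 239]]
[[154 152 152 152 110 171 188 239 239 239 233 217 217 216 217 218 217]
 [152 156 161 164 132 172 173 239 239 239 237 218 218 217 217 217 218]]
```

Emit:
{"name": "send_rows", "arguments": {
  "increments": [1,-0.5,0,0,0,1,-0.5,0,1.5,0,1,-0.5,0,3,0,1,-0.5,0,3,0,1,-0.5,0,3,0]
}}

```text
time_s: 24.45
tcp_pos: [0.5042, 0.228, 0.0311]
ee_rot: [-0.001, -0.098, 0.995, -0.0]
ft_force: [0.4, -0.0, -0.5]
width: 0.233
gripper_force: 24.0
```

Emit:
{"name": "send_rows", "arguments": {
  "increments": [2.8,0,0,0,0,2.8,0,0,0,0,2.8,0,0,0,0,2.8,0,0,-3,0,2.8,0,0,-6,0]
}}

```text
time_s: 24.95
tcp_pos: [0.504, 0.228, 0.0923]
ee_rot: [-0.001, -0.098, 0.995, -0.0]
ft_force: [0.9, -0.6, 0.8]
width: 0.331
gripper_force: 0.0
```

```bash
python3 - <<'E'
from h import *
d=look("c4"); t=env.state()["tcp_pos"]; print(tr(t[:2]))
for c,u,q in wedges(d,.028,1000): print(c.round(),tr(q/1000).tolist())
plan((*tp(0,36.5),.092,tray()[2]+np.pi/2))
E
```

```text
tcp [0.504  0.228  0.0923] yaw 1.767 w 28.1 F [ 0.9 -0.6  0.8]
[-8.2 12.3]
[327. 227.] [[-57.2, 27.0], [-54.5, 4.6], [49.7, 8.7]]
[243. 220.] [[-59.0, -21.0], [-57.9, -48.4], [44.3, -48.6], [8.0, -20.0]]
    -0.82   2.42   0.52  -0.002
 -> [0.51   0.2545 0.092  1.7688]
```

Emit:
{"name": "send_rows", "arguments": {
  "increments": [0,-0.8,2.45,0,0,0,-0.8,2.45,0,0,0,-0.8,2.45,0,0,0,-0.8,2.45,3,0,0,-0.8,2.45,5.9,0]
}}

```text
time_s: 25.5
tcp_pos: [0.5082, 0.2536, 0.033]
ee_rot: [0.001, -0.098, 0.995, 0.0]
ft_force: [0.6, -0.3, -0.7]
width: 0.002
gripper_force: 0.0
```

Emit:
{"name": "send_rows", "arguments": {
  "increments": [0,0,0,0,0,0,0,-0.6,0,0,0,0,-1.2,0,0,0,0,-1.8,0,0,0,0,-2.3,0,0]
}}

```text
time_s: 26.0
tcp_pos: [0.5133, 0.231, 0.0345]
ee_rot: [0.001, -0.098, 0.995, 0.0]
ft_force: [-0.6, 2.0, 2.5]
width: -0.004
gripper_force: 1.2
```

Emit:
{"name": "send_rows", "arguments": {
  "increments": [0,0,-0.1,0,0,0,0,-0.2,0,0,0,0,-0.2,0,0]
}}

```text
time_s: 26.3
tcp_pos: [0.5131, 0.2295, 0.0336]
ee_rot: [0.0, -0.098, 0.995, 0.0]
ft_force: [0.4, 1.5, 0.4]
width: -0.0
gripper_force: 0.8
```

```bash
python3 - <<'E'
from h import *
d=look("c5"); t=env.state()["tcp_pos"]; print(tr(t[:2]))
for c,u,q in wedges(d,.028,500): print(c.round(),tr(q/1000).tolist())
E
```

```text
tcp [0.5131 0.2295 0.0336] yaw 1.767 w -0.0 F [0.4 1.5 0.4]
[-2.1 11.4]
[281. 225.] [[-55.3, 13.3], [-54.6, -17.9], [11.4, -15.8], [-14.6, 5.4]]
[201. 232.] [[-59.2, -20.9], [-57.0, -51.0], [21.9, -51.5], [6.2, -25.5]]
```

Emit:
{"name": "send_rows", "arguments": {
  "increments": [0,0,-0.1,0,0,0,0,-0.1,0,0]
}}

```text
time_s: 26.55
tcp_pos: [0.5127, 0.2284, 0.0331]
ee_rot: [-0.0, -0.098, 0.995, -0.0]
ft_force: [-0.4, 1.2, -0.0]
width: 0.001
gripper_force: 0.6
```

Emit:
{"name": "send_rows", "arguments": {
  "increments": [0,0,-0.1,0,0,0,0,-0.1,0,0]
}}

```text
time_s: 26.75
tcp_pos: [0.5129, 0.2273, 0.0331]
ee_rot: [-0.0, -0.098, 0.995, -0.0]
ft_force: [0.3, 1.8, 0.0]
width: -0.001
gripper_force: 0.4
```

```bash
python3 - <<'E'
from h import *
d=look("c6"); t=env.state()["tcp_pos"]; print(tr(t[:2]))
for c,u,q in wedges(d,.028,500): print(c.round(),tr(q/1000).tolist())
b=vision.read_camera("top"); np.savez("pics/top2.npz",**b)
for c in blobs(orange(b),30): print(cast(b,c.mean(0),.012).round(3),end=' ')
print()
plan((*tp(0,20),.12,yaw()),(.572,-.170,.14,1.571-.06))
E
```

```text
tcp [0.5129 0.2273 0.0331] yaw 1.767 w -0.1 F [0.3 1.8 0. ]
[-2.5  9.2]
[281. 225.] [[-57.5, 9.3], [-54.9, -18.5], [10.5, -17.8], [1.9, -6.1]]
[204. 232.] [[-59.1, -21.2], [-57.3, -51.6], [20.4, -52.4], [5.4, -27.1]]
[[0.488 0.206]] [[ 0.5   -0.342]] [[0.526 0.183]] [[ 0.583 -0.175]] [[ 0.567 -0.872]] 
    -0.24   1.08  -8.68  -0.000
 -> [0.5133 0.2383 0.12   1.767 ]
     1.10 -20.60  -1.00   0.128
    -1.54 -20.57  -1.00   0.128
 -> [ 0.572 -0.17   0.14   1.511]
```

Emit:
{"name": "send_rows", "arguments": {
  "increments": [0,0,0.6,-4,0,0,0,0.6,-8.7,0]
}}

```text
time_s: 27.05
tcp_pos: [0.5103, 0.2328, 0.1194]
ee_rot: [-0.002, -0.098, 0.995, -0.001]
ft_force: [0.7, -0.0, -0.5]
width: 0.001
gripper_force: 0.0
```

Emit:
{"name": "send_rows", "arguments": {
  "increments": [5,1.1,-20.6,-1,0.13,5,1.1,-20.6,-1,0.13,5,1.1,-20.6,-1,0.13,5,1.1,-20.6,-1,0.13,5,1.1,-20.6,-1,0.13]
}}

```text
time_s: 27.55
tcp_pos: [0.5418, 0.0246, 0.1307]
ee_rot: [0.0, -0.031, 1.0, -0.001]
ft_force: [0.0, -0.4, 0.4]
width: 0.587
gripper_force: 0.0
```

Emit:
{"name": "send_rows", "arguments": {
  "increments": [5,-1.5,-20.6,-1,0.13,5,-1.5,-20.6,-1,0.13,5,-1.5,-20.6,-1,0.13,5,-1.5,-20.6,-1,0.13,5,-1.5,-20.6,-1,0.13]
}}

```text
time_s: 28.05
tcp_pos: [0.5708, -0.1799, 0.1407]
ee_rot: [0.001, 0.034, 0.999, -0.001]
ft_force: [-0.2, -0.1, 0.5]
width: 0.586
gripper_force: 0.0
```

Emit:
{"name": "send_rows", "arguments": {
  "increments": [5,0,0,0,0,5,0,0,0,0]
}}

```text
time_s: 28.25
tcp_pos: [0.5694, -0.1742, 0.1398]
ee_rot: [-0.001, 0.032, 0.999, 0.0]
ft_force: [-1.0, 0.7, 0.0]
width: 0.591
gripper_force: 0.0
```

```bash
python3 - <<'E'
from h import *
d=look("d1"); wpose(d,(575,-174))
E
```

```text
tcp [ 0.5694 -0.1742  0.1398] yaw 1.508 w 50.2 F [-1.   0.7  0. ]
corners [[531.2999877929688, -154.5], [529.9000244140625, -177.3000030517578], [635.0, -185.0]] pix [327. 209.]
```

Emit:
{"name": "send_rows", "arguments": {
  "increments": [5,-0.28,0.14,5,0.01,5,-0.28,0.14,8,0.01,5,-0.28,0.14,11.1,0.01,5,-0.28,0.14,11.1,0.01,5,-0.28,0.14,11.1,0.01]
}}

```text
time_s: 28.8
tcp_pos: [0.5726, -0.1729, 0.0294]
ee_rot: [-0.001, 0.036, 0.999, 0.0]
ft_force: [0.3, -0.1, -0.6]
width: 0.588
gripper_force: 0.0
```

Emit:
{"name": "send_rows", "arguments": {
  "increments": [1,0,0,0,0,1,0,0,0,0,1,0,0,0,0,1,0,0,0,0,1,0,0,0,0],
  "grip_force": 25
}}

```text
time_s: 29.3
tcp_pos: [0.5741, -0.1744, 0.0312]
ee_rot: [0.001, 0.037, 0.999, -0.0]
ft_force: [0.1, 1.6, 7.5]
width: 0.236
gripper_force: 23.6
```

Emit:
{"name": "send_rows", "arguments": {
  "increments": [1,0,0,0,0,1,0,0,0,0,1,0,0,-3,0,1,0,0,-7,0,1,0,0,-11,0]
}}

```text
time_s: 29.8
tcp_pos: [0.5725, -0.1742, 0.141]
ee_rot: [-0.0, 0.037, 0.999, 0.0]
ft_force: [0.8, -1.2, 0.7]
width: 0.242
gripper_force: 24.2
```

```bash
python3 - <<'E'
from h import *
d=look("d2"); z=env.state()["tcp_pos"][2]-.004
for c,u,q in wedges(d,z,1500): print(c.round(),intool(d,proj(d,np.c_[q/1000,np.full(len(q),z)])).round(1).tolist())
plan((*tp(12,26.5),.13,tray()[2]-np.pi/2))
E
```

```text
tcp [ 0.5725 -0.1742  0.141 ] yaw 1.497 w 20.6 F [ 0.8 -1.2  0.7]
[328. 270.] [[53.1, 14.3], [51.3, -5.6], [-38.9, -2.3]]
     1.67   8.35   0.36   0.574
     5.93   6.10   0.36   0.574
     8.30   1.91   0.36   0.574
     8.00  -2.90   0.36   0.574
     5.14  -6.78   0.36   0.574
 -> [ 0.5237  0.2471  0.13   -1.3728]
```

Emit:
{"name": "send_rows", "arguments": {
  "increments": [1,1.7,8.4,0.3,0.574,1,1.7,8.4,0.3,0.574,1,1.7,8.4,0.3,0.574,1,1.7,8.4,0.3,0.574]
}}

```text
time_s: 30.25
tcp_pos: [0.5621, -0.0881, 0.1371]
ee_rot: [0.001, 0.32, 0.947, 0.0]
ft_force: [0.5, -0.9, 0.5]
width: 0.242
gripper_force: 24.2
```

Emit:
{"name": "send_rows", "arguments": {
  "increments": [1,5.9,6.1,0.3,0.574,1,5.9,6.1,0.3,0.574,1,5.9,6.1,0.3,0.574,1,5.9,6.1,0.3,0.574]
}}

```text
time_s: 30.65
tcp_pos: [0.5519, -0.0037, 0.1339]
ee_rot: [0.0, 0.575, 0.818, 0.0]
ft_force: [0.8, 0.2, -0.8]
width: 0.236
gripper_force: 24.2
```

Emit:
{"name": "send_rows", "arguments": {
  "increments": [1,8.3,1.9,0.3,0.574,1,8.3,1.9,0.3,0.574,1,8.3,1.9,0.3,0.574,1,8.3,1.9,0.3,0.574]
}}

```text
time_s: 31.05
tcp_pos: [0.5413, 0.0809, 0.1309]
ee_rot: [0.0, 0.783, 0.622, 0.001]
ft_force: [0.1, -0.1, -0.7]
width: 0.237
gripper_force: 24.2
```

Emit:
{"name": "send_rows", "arguments": {
  "increments": [1,8,-2.9,0.3,0.574,1,8,-2.9,0.3,0.574,1,8,-2.9,0.3,0.574,1,8,-2.9,0.3,0.574]
}}

```text
time_s: 31.45
tcp_pos: [0.5309, 0.1653, 0.1279]
ee_rot: [0.0, 0.927, 0.374, 0.001]
ft_force: [-0.8, 0.8, -0.4]
width: 0.245
gripper_force: 24.2
```

Emit:
{"name": "send_rows", "arguments": {
  "increments": [1,5.1,-6.8,0.3,0.574,1,5.1,-6.8,0.3,0.574,1,5.1,-6.8,0.3,0.574,1,5.1,-6.8,0.3,0.574,1,5.1,-6.8,0.3,0.574]
}}

```text
time_s: 31.95
tcp_pos: [0.52, 0.2487, 0.1248]
ee_rot: [-0.0, 0.995, 0.098, 0.0]
ft_force: [0.8, 0.3, -0.4]
width: 0.241
gripper_force: 24.2
```

Emit:
{"name": "send_rows", "arguments": {
  "increments": [1,0,0,0,0,1,0,0,0,0]
}}

```text
time_s: 32.15
tcp_pos: [0.5202, 0.2481, 0.1246]
ee_rot: [-0.0, 0.995, 0.1, 0.0]
ft_force: [-1.1, 0.2, -0.1]
width: 0.241
gripper_force: 24.2
```

```bash
python3 - <<'E'
from h import *
d=look("d3"); print(tr(env.state()["tcp_pos"][:2]))
plan((*tp(12,18.5),.066,tray()[2]-np.pi/2))
E
```

```text
tcp [0.5202 0.2481 0.1246] yaw -1.371 w 20.5 F [-1.1  0.2 -0.1]
[ 8.7 28.2]
     0.33   0.97   5.85   0.002
 -> [ 0.5253  0.2392  0.066  -1.3728]
```

Emit:
{"name": "send_rows", "arguments": {
  "increments": [1,0.3,1,3,0,1,0.3,1,5.8,0,1,0.3,1,5.8,0,1,0.3,1,5.8,0,1,0.3,1,5.8,0]
}}

```text
time_s: 32.7
tcp_pos: [0.5258, 0.2395, 0.0676]
ee_rot: [-0.0, 0.995, 0.099, 0.001]
ft_force: [1.0, 0.1, -0.7]
width: 0.234
gripper_force: 24.2
```

```bash
python3 - <<'E'
from h import *
d=look("d4"); t=env.state()["tcp_pos"]; print(tr(t[:2])); z=t[2]-.004
for c,u,q in wedges(d,z,700): print(c.round(),tr(q/1000).tolist(),proj(d,np.c_[q/1000,np.full(len(q),z)]).round().tolist())
g=cv2.cvtColor(d["pixels"],cv2.COLOR_BGR2GRAY)
for col in (260,280,340,380): print(col,g[130:200:2,col])
E
```

```text
tcp [0.5258 0.2395 0.0676] yaw -1.373 w 19.9 F [ 1.   0.1 -0.7]
[12.6 18.7]
[328. 270.] [[55.5, 5.9], [53.6, 26.9], [-41.1, 23.4]] [[362.0, 180.0], [307.0, 185.0], [318.0, 380.0]]
[384. 226.] [[61.4, -2.9], [26.9, 4.6], [9.7, -6.9]] [[386.0, 165.0], [363.0, 248.0], [389.0, 285.0]]
[434. 234.] [[62.9, -10.7], [-1.7, -14.0], [0.3, -34.5], [55.1, -34.9]] [[407.0, 161.0], [404.0, 308.0], [452.0, 304.0], [469.0, 181.0]]
260 [171 171 169 170 171 172 172 156 191 202 247 244 238 236 240 240 240 244
 244 247 247 247 247 247 247 247 247 247 247 247 247 247 246 246 246]
280 [171 167 166 165 167 170 139 108 186 186 245 246 245 244 230 229 229 229
 230 230 230 231 230 230 230 230 229 229 229 229 229 229 229 229 230]
340 [181 170 168 169 170 171 169 103 170 186 239 246 246 246 232 230 230 230
 230 230 230 230 230 230 217  87  87  87  87  86  86  87 156 155 179]
380 [181 169 169 168 167 163 130  96 165 188 236 247 247 247 236 231 231 231
 231 232 231 231 231 232 211 149 105  84  80  80  79  79  80  79  79]
```

Emit:
{"name": "send_rows", "arguments": {
  "increments": [1,0,0,1,0,1,0,0,2.2,0,1,0,0,3.5,0,1,0,0,3.5,0,1,0,0,3.5,0]
}}

```text
time_s: 33.25
tcp_pos: [0.5244, 0.2389, 0.0302]
ee_rot: [0.0, 0.995, 0.099, -0.001]
ft_force: [-0.2, 0.1, -0.9]
width: 0.241
gripper_force: 27.4
```

Emit:
{"name": "send_rows", "arguments": {
  "increments": [2.6,0,0,0,0,2.6,0,0,0,0,2.6,0,0,0,0,2.6,0,0,-3,0,2.6,0,0,-6,0]
}}

```text
time_s: 33.75
tcp_pos: [0.5242, 0.2384, 0.0911]
ee_rot: [0.001, 0.995, 0.099, -0.001]
ft_force: [0.7, 0.5, 0.3]
width: 0.305
gripper_force: 0.0
```

```bash
python3 - <<'E'
from h import *
d=look("d5"); t=env.state()["tcp_pos"]; print(tr(t[:2]))
for c,u,q in wedges(d,.028,500): print(c.round(),tr(q/1000).tolist())
plan((*tp(11,44.5),t[2],tray()[2]-np.pi/2))
E
```

```text
tcp [0.5242 0.2384 0.0911] yaw -1.373 w 25.9 F [0.7 0.5 0.3]
[13.7 18.6]
[365. 243.] [[50.5, -12.3], [-55.2, 9.2], [-56.0, -1.7], [-12.3, -14.9]]
[326. 228.] [[52.2, 4.6], [50.0, 27.5], [-54.4, 24.6]]
[421. 225.] [[54.9, -19.7], [-27.5, -23.0], [-45.5, -33.6], [-50.1, -47.9], [46.0, -49.3]]
    -0.27  -2.59  -0.00   0.000
 -> [ 0.5192  0.2645  0.0962 -1.3728]
```

Emit:
{"name": "send_rows", "arguments": {
  "increments": [0,-0.2,-2.6,0,0,0,-0.2,-2.6,0,0,0,-0.2,-2.6,0,0,0,-0.2,-2.6,2.5,0,0,-0.2,-2.6,5,0]
}}

```text
time_s: 34.3
tcp_pos: [0.5185, 0.2636, 0.041]
ee_rot: [-0.0, 0.995, 0.099, 0.001]
ft_force: [-0.3, -1.0, -0.2]
width: 0.001
gripper_force: 0.0
```

Emit:
{"name": "send_rows", "arguments": {
  "increments": [0,0,0,0,0,0,0,0.3,0,0,0,0,0.6,0,0,0,0,0.9,0,0,0,0,0.9,0,0]
}}

```text
time_s: 34.8
tcp_pos: [0.5203, 0.2551, 0.0422]
ee_rot: [-0.0, 0.995, 0.099, 0.001]
ft_force: [-0.6, 1.1, 0.4]
width: -0.006
gripper_force: 0.0
```

```bash
python3 - <<'E'
from h import *
d=look("d6"); t=env.state()["tcp_pos"]; print(tr(t[:2]))
for c,u,q in wedges(d,.028,500): print(c.round(),tr(q/1000).tolist())
E
```

```text
tcp [0.5203 0.2551 0.0422] yaw -1.373 w -0.5 F [-0.6  1.1  0.4]
[10.  35.2]
[423. 252.] [[52.0, -6.7], [-13.1, 7.5], [-14.8, -14.7], [46.5, -15.5]]
[372. 230.] [[53.4, 27.4], [14.1, 25.8], [-10.9, 14.1], [49.1, 2.5]]
[489. 249.] [[55.8, -16.9], [-20.4, -23.3], [-36.2, -48.9], [45.1, -49.8], [55.8, -37.3]]
```

Emit:
{"name": "send_rows", "arguments": {
  "increments": [0,0,0.3,0,0,0,0,0.6,0,0,0,0,0.9,0,0,0,0,0.9,0,0]
}}

```text
time_s: 35.25
tcp_pos: [0.5214, 0.2461, 0.0413]
ee_rot: [0.0, 0.995, 0.099, -0.0]
ft_force: [-0.6, -0.2, 0.5]
width: -0.005
gripper_force: 0.0
```

```bash
python3 - <<'E'
from h import *
d=look("d7"); t=env.state()["tcp_pos"]; print(tr(t[:2])); cv2.imwrite("pics/d7.png",d["pixels"])
for c,u,q in wedges(d,.028,500): print(c.round(),tr(q/1000).tolist())
E
```

```text
tcp [0.5214 0.2461 0.0413] yaw -1.373 w -0.4 F [-0.6 -0.2  0.5]
[ 9.5 26.2]
[388. 236.] [[53.0, 18.0], [-4.4, 10.1], [-13.6, -1.8], [-9.3, -15.0], [46.5, -15.5]]
[470. 245.] [[55.8, -17.4], [-14.8, -23.4], [-30.7, -48.9], [51.2, -47.7]]
```

View pics/d7.png

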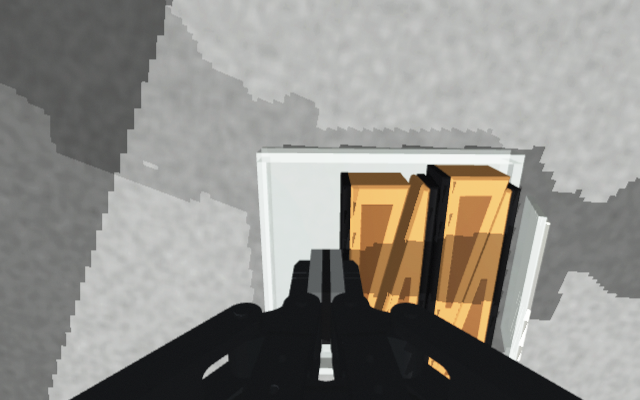

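Wedge 4, with its sole edge at (347,180-300), is now nearly against wedge 3 (tip at 415,180). Wedge 2's sole is at (432,170) and wedge 1's is at the label wall. I'll check the remaining gap.

```bash
python3 - <<'E'
from h import *
d=dict(np.load("pics/d7.npz"))
g=d["pixels"]
for r in (200,225): print([ (c,*g[r,c]) for c in range(336,360,2)],[ (c,*g[r,c]) for c in range(426,448,2)])
print(tr(cast(d,[(349,190),(349,225),(440,200),(438,225),(516,200)],.028)))
E
```

```text
[(336, np.uint8(224), np.uint8(228), np.uint8(223)), (338, np.uint8(224), np.uint8(228), np.uint8(222)), (340, np.uint8(111), np.uint8(114), np.uint8(109)), (342, np.uint8(24), np.uint8(24), np.uint8(22)), (344, np.uint8(29), np.uint8(27), np.uint8(27)), (346, np.uint8(25), np.uint8(23), np.uint8(23)), (348, np.uint8(21), np.uint8(18), np.uint8(18)), (350, np.uint8(49), np.uint8(84), np.uint8(118)), (352, np.uint8(107), np.uint8(188), np.uint8(239)), (354, np.uint8(94), np.uint8(165), np.uint8(225)), (356, np.uint8(103), np.uint8(179), np.uint8(235)), (358, np.uint8(115), np.uint8(197), np.uint8(244))] [(426, np.uint8(122), np.uint8(203), np.uint8(246)), (428, np.uint8(59), np.uint8(103), np.uint8(145)), (430, np.uint8(29), np.uint8(26), np.uint8(26)), (432, np.uint8(31), np.uint8(29), np.uint8(28)), (434, np.uint8(36), np.uint8(33), np.uint8(33)), (436, np.uint8(25), np.uint8(25), np.uint8(24)), (438, np.uint8(12), np.uint8(12), np.uint8(11)), (440, np.uint8(27), np.uint8(26), np.uint8(25)), (442, np.uint8(21), np.uint8(19), np.uint8(20)), (444, np.uint8(30), np.uint8(28), np.uint8(
[... 583 characters left out ...]
p.uint8(197), np.uint8(244)), (358, np.uint8(115), np.uint8(196), np.uint8(244))] [(426, np.uint8(39), np.uint8(58), np.uint8(80)), (428, np.uint8(27), np.uint8(27), np.uint8(26)), (430, np.uint8(31), np.uint8(29), np.uint8(29)), (432, np.uint8(37), np.uint8(34), np.uint8(34)), (434, np.uint8(16), np.uint8(15), np.uint8(15)), (436, np.uint8(18), np.uint8(16), np.uint8(16)), (438, np.uint8(27), np.uint8(26), np.uint8(25)), (440, np.uint8(18), np.uint8(17), np.uint8(17)), (442, np.uint8(28), np.uint8(27), np.uint8(27)), (444, np.uint8(34), np.uint8(43), np.uint8(53)), (446, np.uint8(118), np.uint8(203), np.uint8(246))]
[[ 45.7  17.5]
 [ 30.1  17.2]
 [ 41.3 -20.5]
 [ 30.1 -20.8]
 [ 41.3 -52.2]]
```

Emit:
{"name": "send_rows", "arguments": {
  "increments": [0,0,0.3,0,0,0,0,0.5,0,0,0,0,0.6,0,0]
}}

```text
time_s: 35.6
tcp_pos: [0.5226, 0.2404, 0.0412]
ee_rot: [0.0, 0.995, 0.099, -0.0]
ft_force: [-0.1, 0.8, -0.5]
width: -0.001
gripper_force: 0.2
```

Emit:
{"name": "send_rows", "arguments": {
  "increments": [0,0,0.1,0,0,0,0,0.1,0,0]
}}

```text
time_s: 35.8
tcp_pos: [0.5228, 0.2396, 0.0413]
ee_rot: [0.0, 0.995, 0.099, -0.0]
ft_force: [-0.4, 0.3, 0.2]
width: -0.001
gripper_force: 0.0
```

```bash
cat >> h.py <<'E'
def edges(d,rows=(200,225)):
    g=d["pixels"]
    for r in rows:
        b=(g[r].max(1)<70).astype(int); e=np.flatnonzero(np.diff(b)); print(r,[(int(c),tr(cast(d,[(c+.5,r)],.028))[0].tolist()) for c in e if tr(cast(d,[(c+.5,r)],.028))[0][1]>-60 and tr(cast(d,[(c+.5,r)],.028))[0][1]<50])
E
python3 - <<'E'
from h import *
d=look("d8"); t=env.state()["tcp_pos"]; print(tr(t[:2])); edges(d)
E
```

```text
tcp [0.5228 0.2396 0.0413] yaw -1.373 w -0.1 F [-0.4  0.3  0.2]
[ 9.6 19.4]
200 [(340, [41.5, 14.2]), (350, [41.5, 10.1]), (415, [41.4, -17.0]), (431, [41.4, -23.7]), (494, [41.4, -49.9]), (502, [41.4, -53.2])]
225 [(340, [30.2, 14.1]), (349, [30.2, 10.3]), (413, [30.2, -17.0]), (428, [30.2, -23.4]), (490, [30.1, -49.9]), (498, [30.1, -53.3])]
```

All four are tight: sole lines at y≈-53.3, -20.5 and +13, against -54+0/33/66, and parallel. Now to look at the scanner.

```bash
python3 - <<'E'
from h import *
plan((*tp(9.6,30),.15,yaw()),(.43,-.38,.25,-1.1))
E
```

```text
0.00  -1.06 -10.87  -0.000
 -> [ 0.5207  0.25    0.15   -1.373 ]
    -7.09  20.00  -3.33  -0.091
    -8.88  19.27  -3.33  -0.091
   -10.59  18.38  -3.33  -0.091
 -> [ 0.43 -0.38  0.25 -1.1 ]
```

Emit:
{"name": "send_rows", "arguments": {
  "increments": [0,0,-0.4,-4,0,0,0,-0.6,-9,0,0,0,-1,-10.9,0]
}}

```text
time_s: 36.15
tcp_pos: [0.5225, 0.2503, 0.1544]
ee_rot: [-0.001, 0.995, 0.099, 0.002]
ft_force: [0.8, 0.5, -0.1]
width: 0.004
gripper_force: 0.0
```

Emit:
{"name": "send_rows", "arguments": {
  "increments": [5,-7.1,20,-3.3,-0.09,5,-7.1,20,-3.3,-0.09,5,-7.1,20,-3.3,-0.09,5,-7.1,20,-3.3,-0.09,5,-7.1,20,-3.3,-0.09]
}}

```text
time_s: 36.65
tcp_pos: [0.4896, 0.0361, 0.184]
ee_rot: [0.0, 0.99, 0.142, 0.0]
ft_force: [0.3, 0.6, 0.6]
width: 0.581
gripper_force: 0.0
```

Emit:
{"name": "send_rows", "arguments": {
  "increments": [5,-8.9,19.3,-3.3,-0.09,5,-8.9,19.3,-3.3,-0.09,5,-8.9,19.3,-3.3,-0.09,5,-8.9,19.3,-3.3,-0.09,5,-8.9,19.3,-3.3,-0.09]
}}

```text
time_s: 37.15
tcp_pos: [0.4599, -0.1744, 0.2172]
ee_rot: [0.001, 0.982, 0.187, 0.001]
ft_force: [-0.0, 0.0, -0.1]
width: 0.586
gripper_force: 0.0
```

Emit:
{"name": "send_rows", "arguments": {
  "increments": [6,-10.6,18.4,-3.3,-0.09,6,-10.6,18.4,-3.3,-0.09,6,-10.6,18.4,-3.3,-0.09,6,-10.6,18.4,-3.3,-0.09,6,-10.6,18.4,-3.3,-0.09]
}}

```text
time_s: 37.65
tcp_pos: [0.4293, -0.3848, 0.25]
ee_rot: [0.001, 0.973, 0.231, 0.0]
ft_force: [-0.0, -0.7, 0.1]
width: 0.706
gripper_force: 0.0
```

Emit:
{"name": "send_rows", "arguments": {
  "increments": [6,0,0,0,0,6,0,0,0,0]
}}

```text
time_s: 37.85
tcp_pos: [0.4293, -0.3798, 0.2486]
ee_rot: [-0.001, 0.973, 0.232, -0.0]
ft_force: [-0.2, -1.1, 0.2]
width: 0.7
gripper_force: 0.0
```

```bash
python3 - <<'E'
from h import *
d=look("s1"); h=cv2.cvtColor(d["pixels"],cv2.COLOR_BGR2HSV)
yel=cv2.inRange(h,(20,130,80),(34,255,255)); red=cv2.inRange(h,(3,150,80),(15,255,255)); grn=cv2.inRange(h,(45,120,80),(75,255,255))
for n,m,z in (("yel",yel,.034),("red",red,.03),("grn",grn,.004)):
    for c in blobs(m,8):
        hh=cast(d,c,z)*1000; r=cv2.minAreaRect(hh.astype(np.float32)); print(n,c.mean(0).round(),"rect",np.round(r[0],1),np.round(r[1],1),round(r[2],1))
v=h[...,2]; blk=((v<75)&(np.arange(400)[:,None]<245)).astype(np.uint8)*255; blk|=yel|red
for c in blobs(cv2.morphologyEx(blk,cv2.MORPH_CLOSE,np.ones((7,7))),3000):
    hh=cv2.convexHull((cast(d,c,.004)*1000).astype(np.float32)); r=cv2.minAreaRect(hh); print("pad",c.min(0),c.max(0),np.round(r[0],1),np.round(r[1],1),r[2],cv2.approxPolyDP(hh,8,True)[:,0].round().tolist())
E
```

```text
tcp [ 0.4293 -0.3798  0.2486] yaw -1.102 w 59.5 F [-0.2 -1.1  0.2]
yel [322.  40.] rect [ 529.3 -323.3] [44.3 53.4] 22.5
red [634. 255.] rect [ 490.  -720.4] [28.9 16.9] 42.3
red [319.  83.] rect [ 495.9 -337.2] [22.5 20.4] 21.8
grn [284. 149.] rect [ 419.2 -333.2] [6.7 6.2] 70.6
grn [316. 135.] rect [ 448.  -356.8] [6.3 6.3] 26.7
pad [280   0] [372 157] [ 499.2 -339.2] [151.   83.3] 22.539968490600586 [[548.0, -274.0], [415.0, -330.0], [446.0, -405.0], [584.0, -347.0]]
```

The scanner's yellow head and the pad both read 22.5° cleanly, so the handle point is at (481,-343) mm. Next, the grasp.

```bash
python3 - <<'E'
from h import *
plan((.4813,-.3432,.10,-1.178))
E
```

```text
6.26  -0.88  14.86   0.076
 -> [ 0.4813 -0.3432  0.1    -1.178 ]
```

Emit:
{"name": "send_rows", "arguments": {
  "increments": [6,6.3,-0.9,14.9,0.076,6,6.3,-0.9,14.9,0.076,6,6.3,-0.9,14.9,0.076,6,6.3,-0.9,14.9,0.076,6,6.3,-0.9,14.9,0.076]
}}

```text
time_s: 38.4
tcp_pos: [0.4811, -0.3421, 0.0987]
ee_rot: [-0.002, 0.981, 0.196, -0.001]
ft_force: [-0.5, 0.0, 0.4]
width: 0.704
gripper_force: 0.0
```

Emit:
{"name": "send_rows", "arguments": {
  "increments": [6,0,0,0,0,6,0,0,0,0]
}}

```text
time_s: 38.6
tcp_pos: [0.4822, -0.3455, 0.1026]
ee_rot: [0.001, 0.981, 0.195, 0.001]
ft_force: [-0.8, 0.2, 0.8]
width: 0.701
gripper_force: 0.0
```

```bash
python3 - <<'E'
from h import *
d=look("s2"); h=cv2.cvtColor(d["pixels"],cv2.COLOR_BGR2HSV)
for n,lo,hi,z in (("yel",(20,130,80),(34,255,255),.034),("red",(3,150,80),(15,255,255),.03)):
    for c in blobs(cv2.inRange(h,lo,hi),30):
        r=cv2.minAreaRect((cast(d,c,z)*1000).astype(np.float32)); print(n,c.min(0),c.max(0),"rect",np.round(r[0],1),np.round(r[1],1),round(r[2],1))
plan((.4813,-.3432,.030,-1.178))
E
```

```text
tcp [ 0.4822 -0.3455  0.1026] yaw -1.179 w 59.6 F [-0.8  0.2  0.8]
yel [274  91] [372 170] rect [ 530.4 -322.7] [42.9 53.1] 22.4
red [306 178] [340 213] rect [ 495.1 -337.2] [21.8 20.2] 22.3
     0.01  -0.25   7.25  -0.001
 -> [ 0.4813 -0.3432  0.03   -1.178 ]
```

Emit:
{"name": "send_rows", "arguments": {
  "increments": [6,0,-0.2,3,0,6,0,-0.2,5.5,0,6,0,-0.2,7.2,0,6,0,-0.2,7.2,0,6,0,-0.2,7.2,0]
}}

```text
time_s: 39.15
tcp_pos: [0.481, -0.3435, 0.0296]
ee_rot: [0.001, 0.981, 0.194, 0.0]
ft_force: [1.1, -0.0, 0.8]
width: 0.701
gripper_force: 0.0
```

Emit:
{"name": "send_rows", "arguments": {
  "increments": [2,0,0,0,0,2,0,0,0,0,2,0,0,0,0,2,0,0,0,0,2,0,0,0,0],
  "grip_force": 50
}}

```text
time_s: 39.65
tcp_pos: [0.4816, -0.3436, 0.03]
ee_rot: [0.001, 0.981, 0.195, 0.001]
ft_force: [-1.3, -0.5, 6.1]
width: 0.406
gripper_force: 51.0
```

Emit:
{"name": "send_rows", "arguments": {
  "increments": [2,0,0,0,0,2,0,0,0,0,2,0,0,-2,0,2,0,0,-4,0,2,0,0,-7,0]
}}

```text
time_s: 40.15
tcp_pos: [0.48, -0.3423, 0.0987]
ee_rot: [-0.001, 0.981, 0.195, -0.001]
ft_force: [0.3, -0.1, -1.6]
width: 0.411
gripper_force: 50.2
```

```bash
python3 - <<'E'
from h import *
d=look("s3"); h=cv2.cvtColor(d["pixels"],cv2.COLOR_BGR2HSV)
c=max(blobs(cv2.inRange(h,(20,130,80),(34,255,255)),30),key=len)
z=env.state()["tcp_pos"][2]+.004
r=cv2.minAreaRect(intool(d,c,.004).astype(np.float32)); print(c.min(0),c.max(0),r)
# aim: handle point so that window is 85 mm before label
a=tray()[2]; x,y=tp(0,-68-85-74); print(x,y)
plan((.50,-.15,.12,-1.178),(x,y,.10,a))
E
```

```text
tcp [ 0.48   -0.3423  0.0987] yaw -1.179 w 34.9 F [ 0.3 -0.1 -1.6]
[250  94] [403 214] ((53.14717102050781, -3.861438751220703), (40.628684997558594, 49.621116638183594), 0.26245033740997314)
0.5618403105389138 -0.003835363122448532
     9.03 -17.27  -1.59  -0.001
 -> [ 0.5   -0.15   0.12  -1.178]
     5.65  -5.57   1.00  -0.688
     7.90  -0.71   1.00  -0.688
 -> [ 0.5618 -0.0038  0.1     0.198 ]
```

Emit:
{"name": "send_rows", "arguments": {
  "increments": [2,9,-17.3,-1.6,0,2,9,-17.3,-1.6,0,2,9,-17.3,-1.6,0,2,9,-17.3,-1.6,0,2,9,-17.3,-1.6,0]
}}

```text
time_s: 40.7
tcp_pos: [0.498, -0.1441, 0.1153]
ee_rot: [-0.0, 0.98, 0.197, 0.0]
ft_force: [-0.7, -0.3, -0.4]
width: 0.413
gripper_force: 50.6
```

Emit:
{"name": "send_rows", "arguments": {
  "increments": [2,5.6,-5.6,1,-0.688,2,5.6,-5.6,1,-0.688,2,5.6,-5.6,1,-0.688,2,5.6,-5.6,1,-0.688,2,5.6,-5.6,1,-0.688]
}}

```text
time_s: 41.2
tcp_pos: [0.5286, -0.0755, 0.1047]
ee_rot: [0.0, 0.856, 0.517, 0.0]
ft_force: [-0.6, 0.4, -1.4]
width: 0.409
gripper_force: 50.7
```

Emit:
{"name": "send_rows", "arguments": {
  "increments": [2,7.9,-0.7,1,-0.688,2,7.9,-0.7,1,-0.688,2,7.9,-0.7,1,-0.688,2,7.9,-0.7,1,-0.688,2,7.9,-0.7,1,-0.688]
}}

```text
time_s: 41.7
tcp_pos: [0.5597, -0.0026, 0.0947]
ee_rot: [0.0, 0.632, 0.775, 0.0]
ft_force: [-0.9, 0.2, -0.9]
width: 0.412
gripper_force: 50.8
```

```bash
python3 - <<'E'
from h import *
d=look("s4"); a=tray()[2]; x,y=tp(0,-68-85-74); plan((x,y,.037,a))
b=vision.read_camera("top"); np.savez("pics/top3.npz",**b)
for c in blobs(orange(b),30): print(cast(b,c.mean(0),.025).round(3),end=' ')
# label's white card in the wrist view: bright/bars
for c in blobs(orange(d),300): print("wedge blob",tr(cast(d,c.mean(0),.028)))
E
```

```text
tcp [ 0.5597 -0.0026  0.0947] yaw 0.206 w 35.1 F [-0.9  0.2 -0.9]
    -0.15   0.19   5.77   0.008
 -> [ 0.5618 -0.0038  0.037   0.198 ]
[[0.517 0.221]] [[0.529 0.188]] [[ 0.564 -0.862]] wedge blob [[  -3.7 -240.8]]
```

Emit:
{"name": "send_rows", "arguments": {
  "increments": [2,-0.15,0.2,2,0,2,-0.15,0.2,4,0,2,-0.15,0.2,5.6,0.01,2,-0.15,0.2,5.6,0.01,2,-0.15,0.2,5.6,0.01]
}}

```text
time_s: 42.3
tcp_pos: [0.5616, -0.0037, 0.0386]
ee_rot: [-0.0, 0.639, 0.769, -0.0]
ft_force: [-0.4, 0.7, -1.0]
width: 0.406
gripper_force: 50.6
```

Emit:
{"name": "send_rows", "arguments": {
  "increments": [2,0,0,0,0,2,0,0,0,0,2,0,0,0,0,2,0,0,0,0,2,0,0,0,0]
}}

```text
time_s: 42.8
tcp_pos: [0.5616, -0.0034, 0.0385]
ee_rot: [0.0, 0.638, 0.77, 0.0]
ft_force: [-0.4, -0.5, -0.8]
width: 0.409
gripper_force: 50.6
```

```bash
python3 - <<'E'
from h import *
d=look("s5"); t=env.state()["tcp_pos"]; print(tr(t[:2]))
g=cv2.cvtColor(d["pixels"],cv2.COLOR_BGR2GRAY); h=cv2.cvtColor(d["pixels"],cv2.COLOR_BGR2HSV)
y=max(blobs(cv2.inRange(h,(20,130,80),(34,255,255)),30),key=len); print("head px",y.min(0),y.max(0))
print("label px expected",proj(d,[[*tp(s,-68),.020] for s in (-35,0,35)]).round())
# bars: strong horizontal gradient
gx=np.abs(cv2.Sobel(g,cv2.CV_32F,1,0)); m=cv2.morphologyEx((gx>250).astype(np.uint8)*255,cv2.MORPH_CLOSE,np.ones((5,9)))
for c in blobs(m[:150],60): print("bars",c.min(0),c.max(0))
b=vision.read_camera("scene"); np.savez("pics/scene5.npz",**b)
hb=cv2.cvtColor(b["pixels"],cv2.COLOR_BGR2HSV)
for c in blobs(cv2.inRange(hb,(20,150,100),(34,255,255)),30): print("yel scene",c.mean(0), "->tray at z=.04",tr(cast(b,c.mean(0),.036)))
E
```

```text
tcp [ 0.5616 -0.0034  0.0385] yaw 0.187 w 34.8 F [-0.4 -0.5 -0.8]
[-2.000e-01 -2.266e+02]
head px [250  94] [403 214]
label px expected [[ 218. -170.]
 [ 327. -171.]
 [ 436. -173.]]
yel scene [372.328125 225.625   ] ->tray at z=.04 [[   1.7 -168. ]]
```

Emit:
{"name": "send_rows", "arguments": {
  "increments": [2,0,0,0.2,0,2,0,0,0.4,0,2,0,0,0.4,0,2,0,0,0.4,0,2,0,0,0.4,0]
}}

```text
time_s: 43.4
tcp_pos: [0.5615, -0.0034, 0.0342]
ee_rot: [-0.0, 0.638, 0.77, -0.0]
ft_force: [-0.2, -0.1, -1.6]
width: 0.413
gripper_force: 50.6
```

Emit:
{"name": "send_rows", "arguments": {
  "increments": [2,0,0,0,0,2,0,0,0,0,2,0,0,0,0,2,0,0,0,0,2,0,0,0,0]
}}

```text
time_s: 43.9
tcp_pos: [0.5615, -0.0034, 0.0343]
ee_rot: [0.0, 0.638, 0.77, 0.0]
ft_force: [0.8, -0.6, -1.3]
width: 0.408
gripper_force: 50.6
```

Emit:
{"name": "send_rows", "arguments": {
  "increments": [2,0,0,0,0,2,0,0,0,0,2,0,0,0,0,2,0,0,0,0,2,0,0,0,0]
}}

```text
time_s: 44.4
tcp_pos: [0.5615, -0.0034, 0.0343]
ee_rot: [-0.0, 0.638, 0.77, 0.0]
ft_force: [0.5, 0.5, -0.2]
width: 0.406
gripper_force: 50.6
```

Emit:
{"name": "send_rows", "arguments": {
  "increments": [2,0,0,0,0,2,0,0,0,0,2,0,0,0,0,2,0,0,0,0,2,0,0,0,0]
}}

```text
time_s: 44.9
tcp_pos: [0.5615, -0.0034, 0.0343]
ee_rot: [0.0, 0.638, 0.77, -0.0]
ft_force: [-0.2, -0.7, -1.6]
width: 0.409
gripper_force: 50.6
```

Emit:
{"name": "send_rows", "arguments": {
  "increments": [2,0,0,0,0,2,0,0,0,0,2,0,0,0,0,2,0,0,0,0,2,0,0,0,0]
}}

```text
time_s: 45.4
tcp_pos: [0.5615, -0.0034, 0.0343]
ee_rot: [0.0, 0.638, 0.77, -0.0]
ft_force: [-0.3, -0.1, -1.2]
width: 0.411
gripper_force: 50.6
```

```bash
python3 - <<'E'
from h import *
s=env.state(); print(s["tcp_pos"],yaw(),s["ft_force"],s["width"])
# where do wedges stand (top view) before going on
b=dict(np.load("pics/scene5.npz"))
for c in blobs(orange(b),20): print("scene orange",c.mean(0).round(),tr(cast(b,c.mean(0),.028)))
t=s["tcp_pos"]
plan((t[0],t[1],.11,yaw()),(.50,-.15,.12,-1.178),(.4835,-.3436,.10,-1.178))
E
```

```text
[ 0.56149152 -0.00343943  0.03428897] 0.18706050961253604 [-0.31699014 -0.11420357 -1.23071244] 0.41135083791218524
scene orange [441. 244.] [[3.6 4.4]]
scene orange [424. 240.] [[  5.5 -35.8]]
scene orange [358. 221.] [[  -7.8 -205.9]]
scene orange [ 35. 197.] [[  141.8 -1034. ]]
scene orange [ 76. 165.] [[  16.1 -994.1]]
scene orange [473.  62.] [[-768.8   35.4]]
scene orange [574.  56.] [[-910.7  379.9]]
scene orange [325.  10.] [[-942.9 -532.8]]
     0.00   0.00  -7.57  -0.000
 -> [ 0.5615 -0.0034  0.11    0.1871]
    -6.63  -4.38  -0.50   0.683
    -7.91   0.78  -0.50   0.683
 -> [ 0.5   -0.15   0.12  -1.178]
    -8.93  17.25   2.00  -0.000
 -> [ 0.4835 -0.3436  0.1    -1.178 ]
```

The scan is held. A quick check of the tray on the way, from the side so the scanner doesn't block the view.

```bash
python3 - <<'E'
from h import *
t=env.state()["tcp_pos"]
plan((t[0],t[1],.15,yaw()),(*tp(-115,-85),.20,yaw()))
E
```

```text
0.00   0.00 -11.57  -0.000
 -> [ 0.5615 -0.0034  0.15    0.1871]
    14.03 -11.63  -5.00  -0.000
 -> [0.4212 0.1128 0.2    0.1871]
```

Emit:
{"name": "send_rows", "arguments": {
  "increments": [2,0,0,-4,0,2,0,0,-8,0,2,0,0,-11.6,0,2,0,0,-11.6,0]
}}

```text
time_s: 45.8
tcp_pos: [0.5646, -0.0035, 0.1552]
ee_rot: [0.003, 0.638, 0.77, 0.003]
ft_force: [0.7, -0.4, -1.3]
width: 0.404
gripper_force: 50.8
```

Emit:
{"name": "send_rows", "arguments": {
  "increments": [2,14,-11.6,-5,0,2,14,-11.6,-5,0,2,14,-11.6,-5,0,2,14,-11.6,-5,0,2,14,-11.6,-5,0]
}}

```text
time_s: 46.3
tcp_pos: [0.4181, 0.1142, 0.2004]
ee_rot: [-0.001, 0.637, 0.771, -0.0]
ft_force: [0.5, -0.5, -1.4]
width: 0.41
gripper_force: 50.8
```

Emit:
{"name": "send_rows", "arguments": {
  "increments": [2,0,0,0,0,2,0,0,0,0]
}}

```text
time_s: 46.5
tcp_pos: [0.422, 0.1122, 0.1999]
ee_rot: [0.0, 0.638, 0.77, -0.0]
ft_force: [0.3, -0.1, -1.0]
width: 0.412
gripper_force: 50.8
```

```bash
python3 - <<'E'
from h import *
d=look("t1")
for c in blobs(orange(d),100):
    q=tr(cast(d,c,.028)); 
    if abs(q.mean(0)).max()<70: print(c.min(0),c.max(0),cv2.approxPolyDP(cv2.convexHull(q.astype(np.float32)),4,True)[:,0].round(1).tolist())
g=d["pixels"]; 
for x in (-30,0,30):  # walk along tray y, print dark runs (soles)
    ys=np.arange(-62,62,.5); uv=proj(d,[[*tp(x,y),.028] for y in ys]).round().astype(int)
    ok=[(y,g[v,u].max()<75) for y,(u,v) in zip(ys,uv) if 0<=u<640 and 0<=v<400]
    print(x,[y for y,k in ok if k])
plan((.50,-.15,.13,-1.178),(.4835,-.3436,.10,-1.178))
E
```

```text
tcp [0.422  0.1122 0.1999] yaw 0.186 w 35.0 F [ 0.3 -0.1 -1. ]
[402 106] [528 138] [[-51.900001525878906, -23.100000381469727], [-51.29999923706055, -49.29999923706055], [50.70000076293945, -47.20000076293945], [51.0, -24.299999237060547]]
[395  67] [524  98] [[-58.400001525878906, 7.099999904632568], [-55.599998474121094, -16.700000762939453], [46.29999923706055, -15.5]]
[398  31] [533  64] [[49.400001525878906, 8.800000190734863], [43.79999923706055, 32.0], [-57.900001525878906, 11.600000381469727]]
-30 [np.float64(-52.5), np.float64(-52.0), np.float64(-51.5), np.float64(-51.0), np.float64(-50.5), np.float64(-50.0), np.float64(-22.5), np.float64(-22.0), np.float64(-21.5), np.float64(-21.0), np.float64(-20.5), np.float64(-20.0), np.float64(-19.5), np.float64(-19.0), np.float64(-18.5), np.float64(-18.0), np.float64(-17.5), np.float64(-17.0), np.float64(18.5), np.float64(19.0), np.float64(19.5), np.float64(20.0)]
0 [np.float64(-52.5), np.float64(-52.0), np.float64(-51.5), np.float64(-51.0), np.float64(-50.5), np.float64(-23.0), np.float64(-22.5), np.float64(-22.0), np.float64(-21.5), 
[... 184 characters left out ...]
.0), np.float64(24.5), np.float64(25.0), np.float64(25.5), np.float64(26.0)]
30 [np.float64(-53.0), np.float64(-52.5), np.float64(-52.0), np.float64(-51.5), np.float64(-51.0), np.float64(-50.5), np.float64(-50.0), np.float64(-23.5), np.float64(-23.0), np.float64(-22.5), np.float64(-22.0), np.float64(-21.5), np.float64(-21.0), np.float64(-20.5), np.float64(-20.0), np.float64(-19.5), np.float64(-19.0), np.float64(-18.5), np.float64(-18.0), np.float64(-17.5), np.float64(30.0), np.float64(30.5), np.float64(31.0), np.float64(31.5)]
   -13.60   1.40   3.49   0.682
    -9.67   9.66   3.49   0.682
 -> [ 0.5   -0.15   0.13  -1.178]
    -8.93  17.25   3.00  -0.000
 -> [ 0.4835 -0.3436  0.1    -1.178 ]
```

Wedge 4 has been knocked askew, with its sole slanting from y=19 to y=31 mm. I'll lay the scanner back, mend the wedge and scan again.

Emit:
{"name": "send_rows", "arguments": {
  "increments": [2,-13.6,1.4,3.5,0.682,2,-13.6,1.4,3.5,0.682,2,-13.6,1.4,3.5,0.682,2,-13.6,1.4,3.5,0.682,2,-13.6,1.4,3.5,0.682]
}}

```text
time_s: 47.05
tcp_pos: [0.4609, -0.0208, 0.1641]
ee_rot: [-0.0, 0.861, 0.508, -0.001]
ft_force: [-0.4, 0.7, -1.0]
width: 0.407
gripper_force: 50.8
```

Emit:
{"name": "send_rows", "arguments": {
  "increments": [2,-9.7,9.7,3.5,0.682,2,-9.7,9.7,3.5,0.682,2,-9.7,9.7,3.5,0.682,2,-9.7,9.7,3.5,0.682,2,-9.7,9.7,3.5,0.682]
}}

```text
time_s: 47.55
tcp_pos: [0.4997, -0.1524, 0.1288]
ee_rot: [-0.0, 0.982, 0.191, -0.001]
ft_force: [-0.7, 0.4, -1.4]
width: 0.412
gripper_force: 50.9
```

Emit:
{"name": "send_rows", "arguments": {
  "increments": [2,-8.9,17.2,3,0,2,-8.9,17.2,3,0,2,-8.9,17.2,3,0,2,-8.9,17.2,3,0,2,-8.9,17.2,3,0]
}}

```text
time_s: 48.05
tcp_pos: [0.4826, -0.3491, 0.0986]
ee_rot: [0.001, 0.981, 0.193, -0.0]
ft_force: [0.1, -0.1, -0.9]
width: 0.406
gripper_force: 51.1
```

Emit:
{"name": "send_rows", "arguments": {
  "increments": [2,0,0,0,0,2,0,0,0,0]
}}

```text
time_s: 48.25
tcp_pos: [0.4831, -0.3427, 0.0995]
ee_rot: [-0.001, 0.981, 0.195, -0.0]
ft_force: [-0.0, -0.6, -2.2]
width: 0.411
gripper_force: 51.1
```

```bash
python3 - <<'E'
from h import *
d=look("s6"); plan((.4835,-.3436,.031,-1.178))
E
```

```text
tcp [ 0.4831 -0.3427  0.0995] yaw -1.177 w 34.9 F [-0.  -0.6 -2.2]
    -0.04   0.13   6.88   0.001
 -> [ 0.4835 -0.3436  0.031  -1.178 ]
```

Emit:
{"name": "send_rows", "arguments": {
  "increments": [2,0,0.1,3,0,2,0,0.1,5.5,0,2,0,0.1,6.7,0,2,0,0.1,6.8,0,2,0,0.1,6.8,0]
}}

```text
time_s: 48.8
tcp_pos: [0.4845, -0.3435, 0.0328]
ee_rot: [0.0, 0.981, 0.196, 0.0]
ft_force: [-0.4, -0.3, -1.2]
width: 0.412
gripper_force: 51.1
```

Emit:
{"name": "send_rows", "arguments": {
  "increments": [6,0,0,0,0,6,0,0,0,0,6,0,0,0,0,6,0,0,0,0,6,0,0,0,0]
}}

```text
time_s: 49.3
tcp_pos: [0.4841, -0.344, 0.0326]
ee_rot: [0.0, 0.981, 0.196, 0.0]
ft_force: [0.5, 0.6, 0.6]
width: 0.702
gripper_force: 0.0
```

Emit:
{"name": "send_rows", "arguments": {
  "increments": [6,0,0,-3,0,6,0,0,-7,0,6,0,0,-11,0,6,0,0,-15,0,6,0,0,-15,0]
}}

```text
time_s: 49.8
tcp_pos: [0.4866, -0.3457, 0.1881]
ee_rot: [0.003, 0.981, 0.196, 0.003]
ft_force: [0.7, -0.3, 1.1]
width: 0.702
gripper_force: 0.0
```

```bash
python3 - <<'E'
from h import *
d=look("s7"); h=cv2.cvtColor(d["pixels"],cv2.COLOR_BGR2HSV)
for c in blobs(cv2.inRange(h,(20,130,80),(34,255,255)),200):
    r=cv2.minAreaRect((cast(d,c,.034)*1000).astype(np.float32)); print("yel",np.round(r[0],1),np.round(r[1],1),round(r[2],1))
plan((*tp(25,46),.13,tray()[2]-np.pi/2))
E
```

```text
tcp [ 0.4866 -0.3457  0.1881] yaw -1.177 w 59.7 F [ 0.7 -0.3  1.1]
yel [ 533.6 -322.7] [43.  53.5] 22.4
     9.30 -18.29   1.85   0.065
     8.09 -18.85   1.85   0.065
     6.84 -19.34   1.85   0.065
 -> [ 0.5327  0.2687  0.13   -1.3728]
```

Scanner is down, at 22.4° and about 3 mm from where it lay. Now back to the tray.

Emit:
{"name": "send_rows", "arguments": {
  "increments": [0,9.3,-18.3,1.8,0.065,0,9.3,-18.3,1.8,0.065,0,9.3,-18.3,1.8,0.065,0,9.3,-18.3,1.8,0.065,0,9.3,-18.3,1.8,0.065]
}}

```text
time_s: 50.35
tcp_pos: [0.4981, -0.1345, 0.1624]
ee_rot: [-0.001, 0.986, 0.165, -0.002]
ft_force: [0.3, -0.6, 0.4]
width: -0.004
gripper_force: 0.0
```

Emit:
{"name": "send_rows", "arguments": {
  "increments": [0,8.1,-18.9,1.8,0.065,0,8.1,-18.9,1.8,0.065,0,8.1,-18.9,1.8,0.065,0,8.1,-18.9,1.8,0.065,0,8.1,-18.9,1.8,0.065]
}}

```text
time_s: 50.85
tcp_pos: [0.5149, 0.0698, 0.145]
ee_rot: [-0.0, 0.991, 0.133, -0.001]
ft_force: [0.4, -0.5, -0.6]
width: 0.001
gripper_force: 0.0
```

Emit:
{"name": "send_rows", "arguments": {
  "increments": [0,6.8,-19.3,1.8,0.065,0,6.8,-19.3,1.8,0.065,0,6.8,-19.3,1.8,0.065,0,6.8,-19.3,1.8,0.065,0,6.8,-19.3,1.8,0.065]
}}

```text
time_s: 51.35
tcp_pos: [0.5309, 0.2739, 0.127]
ee_rot: [-0.0, 0.995, 0.101, 0.0]
ft_force: [0.7, -1.0, -0.1]
width: -0.002
gripper_force: 0.0
```

Emit:
{"name": "send_rows", "arguments": {
  "increments": [0,0,0,0,0,0,0,0,0,0]
}}

```text
time_s: 51.55
tcp_pos: [0.5302, 0.2684, 0.1275]
ee_rot: [0.001, 0.995, 0.099, -0.001]
ft_force: [0.3, -1.2, -0.5]
width: 0.001
gripper_force: 0.0
```

```bash
cat >> h.py <<'E'
def soles(d,xs=(-30,0,30)):
    g=d["pixels"]
    for x in xs:
        ys=np.arange(-60,56,.5); uv=proj(d,[[*tp(x,y),.028] for y in ys]).round().astype(int)
        k=[int(0<=u<640 and 0<=v<400 and g[v,u].max()<75) for u,v in uv]; e=np.flatnonzero(np.diff([0]+k+[0]))
        print(x,[(float(ys[i]),float(ys[j-1])) for i,j in zip(e[::2],e[1::2])])
def wtop(d):
    for c in blobs(orange(d),100):
        q=tr(cast(d,c,.028))
        if abs(q.mean(0)).max()<70: print(c.min(0),c.max(0),cv2.approxPolyDP(cv2.convexHull(q.astype(np.float32)),4,True)[:,0].round(1).tolist())
E
python3 - <<'E'
from h import *
d=look("e1"); print(tr(env.state()["tcp_pos"][:2])); wtop(d); soles(d,(0,20,30,40))
plan((*tp(25,46),.041,tray()[2]-np.pi/2))
E
```

```text
tcp [0.5302 0.2684 0.1275] yaw -1.373 w 0.1 F [ 0.3 -1.2 -0.5]
[22.7 45.8]
[346 158] [423 304] [[50.29999923706055, 33.20000076293945], [-54.400001525878906, 13.199999809265137], [-55.29999923706055, -16.100000381469727], [46.20000076293945, -17.0], [54.29999923706055, 12.399999618530273]]
[420 157] [472 303] [[54.900001525878906, -18.899999618530273], [-55.29999923706055, -23.600000381469727], [-56.20000076293945, -48.400001525878906], [46.20000076293945, -49.29999923706055], [54.900001525878906, -40.400001525878906]]
0 [(-52.5, -49.5), (-22.5, -16.5), (24.5, 26.5)]
20 [(-53.0, -50.0), (-23.0, -17.0), (27.5, 30.0)]
30 [(-53.0, -50.0), (-23.0, -17.0), (30.0, 32.0)]
40 [(-53.0, -50.0), (-23.0, -17.5), (32.0, 34.5)]
     0.23  -0.02   8.68  -0.000
 -> [ 0.5327  0.2687  0.041  -1.3728]
```

Emit:
{"name": "send_rows", "arguments": {
  "increments": [0,0.2,0,4,0,0,0.2,0,7,0,0,0.2,0,8.6,0,0,0.2,0,8.6,0]
}}

```text
time_s: 52.0
tcp_pos: [0.5314, 0.2684, 0.0404]
ee_rot: [0.001, 0.995, 0.098, -0.002]
ft_force: [0.3, -0.5, -0.1]
width: 0.002
gripper_force: 0.0
```

Emit:
{"name": "send_rows", "arguments": {
  "increments": [0,0,0.5,0,0,0,0,1,0,0,0,0,1.5,0,0,0,0,2,0,0,0,0,2.2,0,0]
}}

```text
time_s: 52.5
tcp_pos: [0.5373, 0.2483, 0.0429]
ee_rot: [-0.0, 0.995, 0.099, 0.0]
ft_force: [-0.0, 0.7, -0.0]
width: -0.0
gripper_force: 0.1
```

Emit:
{"name": "send_rows", "arguments": {
  "increments": [0,0,0.1,0,0,0,0,0.2,0,0]
}}

```text
time_s: 52.7
tcp_pos: [0.5374, 0.2468, 0.0424]
ee_rot: [-0.0, 0.995, 0.099, 0.0]
ft_force: [0.1, 1.3, 0.4]
width: 0.003
gripper_force: 0.1
```

```bash
python3 - <<'E'
from h import *
d=look("e2"); print(tr(env.state()["tcp_pos"][:2])); edges(d,(190,210)); soles(d,(30,40,45))
E
```

```text
tcp [0.5374 0.2468 0.0424] yaw -1.372 w 0.2 F [0.1 1.3 0.4]
[25.3 23.5]
190 []
210 [(339, [52.4, 18.8]), (346, [52.4, 15.8]), (413, [52.4, -12.6]), (438, [52.4, -23.2])]
30 [(-53.0, -50.0), (-23.5, -17.0), (15.0, 17.5), (23.0, 26.5)]
40 [(-53.5, -50.0), (-23.5, -17.5), (15.0, 18.5)]
45 [(-53.0, -50.5), (-23.5, -17.5), (15.0, 18.5)]
```

Emit:
{"name": "send_rows", "arguments": {
  "increments": [0,0,0.2,0,0,0,0,0.4,0,0,0,0,0.5,0,0]
}}

```text
time_s: 53.05
tcp_pos: [0.5383, 0.2418, 0.0422]
ee_rot: [-0.0, 0.995, 0.099, -0.0]
ft_force: [-0.7, 0.9, 0.2]
width: -0.002
gripper_force: 0.3
```

Emit:
{"name": "send_rows", "arguments": {
  "increments": [0,0,0.1,0,0,0,0,0.1,0,0]
}}

```text
time_s: 53.25
tcp_pos: [0.5385, 0.241, 0.0423]
ee_rot: [-0.0, 0.995, 0.099, -0.0]
ft_force: [-1.1, 0.5, 0.6]
width: 0.0
gripper_force: 0.9
```

```bash
python3 - <<'E'
from h import *
d=look("e3"); print(tr(env.state()["tcp_pos"][:2])); soles(d,(30,35,40,45))
E
```

```text
tcp [0.5385 0.241  0.0423] yaw -1.372 w 0.0 F [-1.1  0.5  0.6]
[25.3 17.7]
30 [(-54.5, -51.5), (-25.0, -18.5), (9.0, 11.5), (17.5, 20.5)]
35 [(-54.5, -51.5), (-25.0, -18.5), (9.0, 12.5)]
40 [(-55.0, -52.0), (-25.0, -18.5), (9.0, 12.5)]
45 [(-55.0, -52.0), (-25.0, -19.0), (9.0, 12.5)]
```

Emit:
{"name": "send_rows", "arguments": {
  "increments": [0,0,-0.5,0,0,0,0,-1,0,0,0,0,-1,-4,0,0,0,-1,-8,0,0,0,-1,-11,0]
}}

```text
time_s: 53.8
tcp_pos: [0.5368, 0.2513, 0.1544]
ee_rot: [-0.0, 0.995, 0.099, 0.001]
ft_force: [1.4, 0.9, 0.8]
width: 0.002
gripper_force: 0.0
```

Emit:
{"name": "send_rows", "arguments": {
  "increments": [0,0,0,0,0,0,0,0,0,0]
}}

```text
time_s: 54.0
tcp_pos: [0.5367, 0.2511, 0.1528]
ee_rot: [-0.0, 0.995, 0.099, 0.001]
ft_force: [0.8, 0.1, -0.8]
width: 0.0
gripper_force: 0.0
```

```bash
python3 - <<'E'
from h import *
d=look("e4"); print(tr(env.state()["tcp_pos"][:2])); wtop(d); soles(d,(-40,-20,0,20,40))
plan((.43,-.38,.22,-1.178))
E
```

```text
tcp [0.5367 0.2511 0.1528] yaw -1.372 w 0.0 F [ 0.8  0.1 -0.8]
[24.8 27.7]
[350 160] [391 288] [[51.0, 7.699999809265137], [-30.200000762939453, 9.600000381469727], [-55.900001525878906, -0.800000011920929], [-55.900001525878906, -17.200000762939453], [46.5, -18.700000762939453]]
[391 155] [435 288] [[54.599998474121094, -22.5], [-52.099998474121094, -24.399999618530273], [-55.900001525878906, -50.099998474121094], [45.79999923706055, -50.900001525878906], [54.599998474121094, -43.5]]
-40 [(-53.0, -51.0), (-24.0, -18.0), (3.0, 15.0), (25.5, 32.0), (43.0, 55.0)]
-20 [(-53.5, -51.0), (-24.5, -18.5), (10.5, 13.0)]
0 [(-54.0, -51.5), (-24.5, -18.0), (9.5, 13.5)]
20 [(-54.5, -52.0), (-25.0, -18.5), (9.0, 13.0)]
40 [(-54.5, -52.0), (-25.0, -19.0), (9.0, 12.5)]
    -7.62  19.91  -2.28  -0.065
    -8.89  19.38  -2.28  -0.065
   -10.12  18.76  -2.28  -0.065
 -> [ 0.43  -0.38   0.22  -1.178]
```

The block is tight and parallel again. Back to the scanner.

```bash
python3 - <<'E'
from h import *
plan((.484,-.344,.12,-1.178))
E
```

```text
-5.62  19.09   1.06  -0.065
    -6.84  18.69   1.06  -0.065
    -8.03  18.21   1.06  -0.065
 -> [ 0.484 -0.344  0.12  -1.178]
```

Emit:
{"name": "send_rows", "arguments": {
  "increments": [6,-5.6,19.1,1,-0.065,6,-5.6,19.1,1,-0.065,6,-5.6,19.1,1,-0.065,6,-5.6,19.1,1,-0.065,6,-5.6,19.1,1,-0.065]
}}

```text
time_s: 54.55
tcp_pos: [0.517, 0.0477, 0.1402]
ee_rot: [0.001, 0.992, 0.13, -0.002]
ft_force: [-1.5, 0.9, 0.1]
width: 0.701
gripper_force: 0.0
```

Emit:
{"name": "send_rows", "arguments": {
  "increments": [6,-6.8,18.7,1,-0.065,6,-6.8,18.7,1,-0.065,6,-6.8,18.7,1,-0.065,6,-6.8,18.7,1,-0.065,6,-6.8,18.7,1,-0.065]
}}

```text
time_s: 55.05
tcp_pos: [0.5015, -0.15, 0.1308]
ee_rot: [0.0, 0.987, 0.162, -0.001]
ft_force: [0.1, 0.5, -0.1]
width: 0.704
gripper_force: 0.0
```

Emit:
{"name": "send_rows", "arguments": {
  "increments": [6,-8,18.2,1,-0.065,6,-8,18.2,1,-0.065,6,-8,18.2,1,-0.065,6,-8,18.2,1,-0.065,6,-8,18.2,1,-0.065]
}}

```text
time_s: 55.55
tcp_pos: [0.4854, -0.3479, 0.1209]
ee_rot: [0.0, 0.981, 0.194, -0.0]
ft_force: [0.6, 0.4, 0.4]
width: 0.704
gripper_force: 0.0
```

Emit:
{"name": "send_rows", "arguments": {
  "increments": [6,0,0,0,0,6,0,0,0,0]
}}

```text
time_s: 55.75
tcp_pos: [0.4854, -0.3422, 0.1213]
ee_rot: [-0.001, 0.981, 0.196, -0.001]
ft_force: [-0.0, 0.6, -0.8]
width: 0.701
gripper_force: 0.0
```

```bash
python3 - <<'E'
from h import *
d=look("f1"); h=cv2.cvtColor(d["pixels"],cv2.COLOR_BGR2HSV)
for c in blobs(cv2.inRange(h,(20,130,80),(34,255,255)),200):
    r=cv2.minAreaRect((cast(d,c,.034)*1000).astype(np.float32)); print("yel",np.round(r[0],1),np.round(r[1],1),round(r[2],1), "handle",(np.array(r[0])-52*np.array([.924,.383])).round(1))
plan((.4845,-.343,.030,-1.178))
E
```

```text
tcp [ 0.4854 -0.3422  0.1213] yaw -1.176 w 59.6 F [-0.   0.6 -0.8]
yel [ 533.4 -322.6] [43.4 53.2] 21.9 handle [ 485.4 -342.5]
    -0.13   0.05   9.16   0.002
 -> [ 0.4845 -0.343   0.03   -1.178 ]
```

Emit:
{"name": "send_rows", "arguments": {
  "increments": [6,-0.1,0,3,0,6,-0.1,0,6,0,6,-0.1,0,8.5,0,6,-0.1,0,9.1,0,6,-0.1,0,9.1,0]
}}

```text
time_s: 56.3
tcp_pos: [0.4845, -0.3429, 0.0307]
ee_rot: [-0.001, 0.981, 0.196, -0.001]
ft_force: [0.9, 1.1, 0.8]
width: 0.701
gripper_force: 0.0
```

Emit:
{"name": "send_rows", "arguments": {
  "increments": [2,0,0,0,0,2,0,0,0,0,2,0,0,0,0,2,0,0,0,0,2,0,0,0,0],
  "grip_force": 50
}}

```text
time_s: 56.8
tcp_pos: [0.4857, -0.3448, 0.033]
ee_rot: [0.001, 0.981, 0.196, 0.001]
ft_force: [1.6, 1.5, 7.1]
width: 0.41
gripper_force: 51.6
```

Emit:
{"name": "send_rows", "arguments": {
  "increments": [2,0,0,0,0,2,0,0,0,0,2,0,0,-2,0,2,0,0,-4,0,2,0,0,-7,0]
}}

```text
time_s: 57.3
tcp_pos: [0.4838, -0.3438, 0.1015]
ee_rot: [-0.001, 0.981, 0.196, -0.001]
ft_force: [-0.3, -0.2, -0.0]
width: 0.407
gripper_force: 50.6
```

Emit:
{"name": "send_rows", "arguments": {
  "increments": [2,8.8,-17.3,-1.6,0,2,8.8,-17.3,-1.6,0,2,8.8,-17.3,-1.6,0,2,8.8,-17.3,-1.6,0,2,8.8,-17.3,-1.6,0]
}}

```text
time_s: 57.8
tcp_pos: [0.4995, -0.1465, 0.1183]
ee_rot: [-0.0, 0.98, 0.197, 0.0]
ft_force: [-0.4, 0.2, -1.3]
width: 0.405
gripper_force: 50.7
```

Emit:
{"name": "send_rows", "arguments": {
  "increments": [2,5.6,-5.6,1,-0.688,2,5.6,-5.6,1,-0.688,2,5.6,-5.6,1,-0.688,2,5.6,-5.6,1,-0.688,2,5.6,-5.6,1,-0.688]
}}

```text
time_s: 58.3
tcp_pos: [0.53, -0.0778, 0.1077]
ee_rot: [0.0, 0.856, 0.518, 0.0]
ft_force: [-0.2, 0.5, -1.1]
width: 0.407
gripper_force: 50.7
```

Emit:
{"name": "send_rows", "arguments": {
  "increments": [2,7.9,-0.7,1,-0.688,2,7.9,-0.7,1,-0.688,2,7.9,-0.7,1,-0.688,2,7.9,-0.7,1,-0.688,2,7.9,-0.7,1,-0.688]
}}

```text
time_s: 58.8
tcp_pos: [0.5609, -0.0048, 0.0976]
ee_rot: [0.0, 0.631, 0.776, 0.0]
ft_force: [-0.3, 0.1, -0.8]
width: 0.408
gripper_force: 50.7
```

Emit:
{"name": "send_rows", "arguments": {
  "increments": [2,0,0,0,0,2,0,0,0,0]
}}

```text
time_s: 59.0
tcp_pos: [0.5609, -0.005, 0.0976]
ee_rot: [0.0, 0.635, 0.773, 0.0]
ft_force: [-0.3, -0.3, -1.0]
width: 0.41
gripper_force: 50.7
```

```bash
python3 - <<'E'
from h import *
d=look("f2"); print(tr(env.state()["tcp_pos"][:2])); a=tray()[2]; x,y=tp(0,-68-85-74); plan((x,y,.0345,a))
b=vision.read_camera("top")
for c in blobs(orange(b),30): print(tr(cast(b,c.mean(0),.025)))
E
```

```text
tcp [ 0.5609 -0.005   0.0976] yaw 0.196 w 34.9 F [-0.3 -0.3 -1. ]
[  -1.2 -227.9]
     0.09   0.12   6.31  -0.002
 -> [ 0.5618 -0.0038  0.0345  0.198 ]
[[-2.4 -3.6]]
[[  5.4 -34.6]]
[[ -166.2 -1069.4]]
```

Emit:
{"name": "send_rows", "arguments": {
  "increments": [2,0.1,0.1,2,0,2,0.1,0.1,4,0,2,0.1,0.1,5.8,0,2,0.1,0.1,6.2,0,2,0.1,0.1,6.2,0]
}}

```text
time_s: 59.6
tcp_pos: [0.5611, -0.0035, 0.0349]
ee_rot: [-0.0, 0.634, 0.774, -0.0]
ft_force: [0.7, 0.3, -1.3]
width: 0.408
gripper_force: 50.7
```

Emit:
{"name": "send_rows", "arguments": {
  "increments": [2,0,0,0,0,2,0,0,0,0,2,0,0,0,0,2,0,0,0,0,2,0,0,0,0]
}}

```text
time_s: 60.1
tcp_pos: [0.5616, -0.0033, 0.0356]
ee_rot: [0.0, 0.633, 0.774, 0.0]
ft_force: [0.7, -0.2, -1.2]
width: 0.41
gripper_force: 50.7
```

Emit:
{"name": "send_rows", "arguments": {
  "increments": [2,0,0,0,0,2,0,0,0,0,2,0,0,0,0,2,0,0,0,0,2,0,0,0,0]
}}

```text
time_s: 60.6
tcp_pos: [0.5614, -0.0033, 0.0352]
ee_rot: [-0.0, 0.633, 0.774, -0.0]
ft_force: [-0.0, 0.0, -2.0]
width: 0.407
gripper_force: 50.7
```

Emit:
{"name": "send_rows", "arguments": {
  "increments": [2,0,0,0,0,2,0,0,0,0,2,0,0,0,0,2,0,0,0,0,2,0,0,0,0]
}}

```text
time_s: 61.1
tcp_pos: [0.5614, -0.0034, 0.0353]
ee_rot: [0.0, 0.633, 0.774, 0.0]
ft_force: [0.4, -0.4, -1.3]
width: 0.409
gripper_force: 50.7
```

Emit:
{"name": "send_rows", "arguments": {
  "increments": [2,0,0,0,0,2,0,0,0,0,2,0,0,0,0,2,0,0,0,0,2,0,0,0,0]
}}

```text
time_s: 61.6
tcp_pos: [0.5614, -0.0034, 0.0353]
ee_rot: [0.0, 0.633, 0.774, -0.0]
ft_force: [0.1, -0.0, -1.1]
width: 0.41
gripper_force: 50.7
```

Emit:
{"name": "send_rows", "arguments": {
  "increments": [2,0,0,0,0,2,0,0,0,0,2,0,0,0,0,2,0,0,0,0,2,0,0,0,0]
}}

```text
time_s: 62.1
tcp_pos: [0.5614, -0.0034, 0.0353]
ee_rot: [-0.0, 0.633, 0.774, -0.0]
ft_force: [0.2, -0.9, -1.6]
width: 0.411
gripper_force: 50.7
```

```bash
python3 - <<'E'
from h import *
t=env.state()["tcp_pos"]; print(t,tr(t[:2]),yaw())
plan((t[0],t[1],.15,yaw()),(*tp(-115,-85),.20,yaw()))
E
```

```text
[ 0.56139918 -0.00335695  0.03527187] [  -0.3 -226.4] 0.19902597608044786
     0.00   0.00 -11.47  -0.000
 -> [ 0.5614 -0.0034  0.15    0.199 ]
    14.16 -11.45  -5.00  -0.000
 -> [0.4212 0.1128 0.2    0.199 ]
```

Another check of the tray with the scanner still in hand, the same move as before.

Emit:
{"name": "send_rows", "arguments": {
  "increments": [2,0,0,-4,0,2,0,0,-8,0,2,0,0,-11.5,0,2,0,0,-11.5,0]
}}

```text
time_s: 62.5
tcp_pos: [0.5644, -0.0034, 0.1551]
ee_rot: [0.003, 0.633, 0.774, 0.003]
ft_force: [0.6, 0.1, -1.5]
width: 0.405
gripper_force: 50.8
```

Emit:
{"name": "send_rows", "arguments": {
  "increments": [2,14.1,-11.5,-5,0,2,14.1,-11.5,-5,0,2,14.1,-11.5,-5,0,2,14.1,-11.5,-5,0,2,14.1,-11.5,-5,0]
}}

```text
time_s: 63.0
tcp_pos: [0.4174, 0.1138, 0.2004]
ee_rot: [-0.001, 0.632, 0.775, -0.0]
ft_force: [0.5, 0.2, -1.1]
width: 0.407
gripper_force: 50.8
```

Emit:
{"name": "send_rows", "arguments": {
  "increments": [2,0,0,0,0,2,0,0,0,0]
}}

```text
time_s: 63.2
tcp_pos: [0.4214, 0.1118, 0.1999]
ee_rot: [0.0, 0.633, 0.774, -0.0]
ft_force: [0.5, -0.1, -1.0]
width: 0.404
gripper_force: 50.8
```

```bash
python3 - <<'E'
from h import *
d=look("g1"); wtop(d); soles(d)
plan((.50,-.15,.13,-1.178),(.4855,-.3438,.10,-1.178))
E
```

```text
tcp [0.4214 0.1118 0.1999] yaw 0.198 w 34.3 F [ 0.5 -0.1 -1. ]
[400 107] [529 141] [[-55.0, -23.399999618530273], [-54.0, -50.5], [50.79999923706055, -48.0], [50.900001525878906, -25.799999237060547]]
[397  64] [531 101] [[-58.599998474121094, 6.800000190734863], [-57.0, -17.799999237060547], [46.099998474121094, -17.0], [46.29999923706055, 8.300000190734863]]
-30 [(-53.0, -51.0), (-23.5, -17.5), (9.5, 12.0)]
0 [(-54.0, -51.0), (-24.5, -18.5), (9.5, 11.5)]
30 [(-54.0, -52.0), (-24.5, -19.5), (9.0, 11.5)]
   -13.60   1.27   3.49   0.688
    -9.70   9.62   3.49   0.688
 -> [ 0.5   -0.15   0.13  -1.178]
    -8.76  17.35   3.00  -0.000
 -> [ 0.4855 -0.3438  0.1    -1.178 ]
```

Emit:
{"name": "send_rows", "arguments": {
  "increments": [2,-13.6,1.3,3.5,0.688,2,-13.6,1.3,3.5,0.688,2,-13.6,1.3,3.5,0.688,2,-13.6,1.3,3.5,0.688,2,-13.6,1.3,3.5,0.688]
}}

```text
time_s: 63.75
tcp_pos: [0.4608, -0.0209, 0.1641]
ee_rot: [-0.0, 0.86, 0.511, -0.001]
ft_force: [-0.8, -0.4, -0.9]
width: 0.411
gripper_force: 50.8
```

Emit:
{"name": "send_rows", "arguments": {
  "increments": [2,-9.7,9.6,3.5,0.688,2,-9.7,9.6,3.5,0.688,2,-9.7,9.6,3.5,0.688,2,-9.7,9.6,3.5,0.688,2,-9.7,9.6,3.5,0.688]
}}

```text
time_s: 64.25
tcp_pos: [0.4996, -0.1518, 0.1288]
ee_rot: [-0.0, 0.982, 0.191, -0.001]
ft_force: [-1.2, -0.0, -1.6]
width: 0.408
gripper_force: 50.9
```

Emit:
{"name": "send_rows", "arguments": {
  "increments": [2,-8.8,17.3,3,0,2,-8.8,17.3,3,0,2,-8.8,17.3,3,0,2,-8.8,17.3,3,0,2,-8.8,17.3,3,0]
}}

```text
time_s: 64.75
tcp_pos: [0.4838, -0.3492, 0.0986]
ee_rot: [0.001, 0.981, 0.193, -0.0]
ft_force: [0.5, 0.6, -0.8]
width: 0.41
gripper_force: 51.1
```

Emit:
{"name": "send_rows", "arguments": {
  "increments": [2,0,0,0,0,2,0,0,0,0]
}}

```text
time_s: 64.95
tcp_pos: [0.4842, -0.3427, 0.0995]
ee_rot: [-0.001, 0.981, 0.195, -0.0]
ft_force: [0.7, -0.3, -1.9]
width: 0.407
gripper_force: 51.1
```

```bash
python3 - <<'E'
from h import *
d=look("g2"); plan((.4855,-.3438,.0325,-1.178))
E
```

```text
tcp [ 0.4842 -0.3427  0.0995] yaw -1.177 w 34.6 F [ 0.7 -0.3 -1.9]
     0.03   0.18   6.73   0.001
 -> [ 0.4855 -0.3438  0.0325 -1.178 ]
```

Emit:
{"name": "send_rows", "arguments": {
  "increments": [2,0,0.2,3,0,2,0,0.2,5.5,0,2,0,0.2,6.6,0,2,0,0.2,6.7,0,2,0,0.2,6.7,0]
}}

```text
time_s: 65.5
tcp_pos: [0.4859, -0.3441, 0.0335]
ee_rot: [-0.0, 0.981, 0.196, 0.0]
ft_force: [0.7, 0.6, -1.7]
width: 0.41
gripper_force: 52.6
```

Emit:
{"name": "send_rows", "arguments": {
  "increments": [6,0,0,0,0,6,0,0,0,0,6,0,0,0,0,6,0,0,0,0,6,0,0,0,0]
}}

```text
time_s: 66.0
tcp_pos: [0.4856, -0.3448, 0.0334]
ee_rot: [0.0, 0.981, 0.196, 0.0]
ft_force: [0.7, -0.1, -0.0]
width: 0.706
gripper_force: 0.0
```

Emit:
{"name": "send_rows", "arguments": {
  "increments": [6,0,0,-3,0,6,0,0,-7,0,6,0,0,-11,0,6,0,0,-15,0,6,0,0,-15,0]
}}

```text
time_s: 66.5
tcp_pos: [0.4881, -0.3466, 0.1891]
ee_rot: [0.003, 0.981, 0.196, 0.003]
ft_force: [0.6, -0.2, -0.1]
width: 0.709
gripper_force: 0.0
```

Emit:
{"name": "send_rows", "arguments": {
  "increments": [6,-6,0,0,0,6,-6,0,0,0,6,-6,0,0,0,6,-6,0,0,0,6,-6,0,0,0]
}}

```text
time_s: 67.0
tcp_pos: [0.431, -0.3676, 0.1831]
ee_rot: [-0.0, 0.981, 0.196, 0.0]
ft_force: [0.1, 0.7, -0.3]
width: 0.703
gripper_force: 0.0
```

```bash
python3 - <<'E'
from h import *
d=look("g3"); h=cv2.cvtColor(d["pixels"],cv2.COLOR_BGR2HSV)
for c in blobs(cv2.inRange(h,(20,130,80),(34,255,255)),200):
    r=cv2.minAreaRect((cast(d,c,.034)*1000).astype(np.float32)); print("yel",np.round(r[0],1),np.round(r[1],1),round(r[2],1), "handle",(np.array(r[0])-52*np.array([.924,.383])).round(1))
b=vision.read_camera("top")
for c in blobs(orange(b),30): print(tr(cast(b,c.mean(0),.025)))
E
```

```text
tcp [ 0.431  -0.3676  0.1831] yaw -1.176 w 59.7 F [ 0.1  0.7 -0.3]
yel [ 532.8 -323.2] [43.8 53.4] 22.5 handle [ 484.8 -343.1]
[[-124.2 -543.5]]
[[-2.4 -3.7]]
[[  1.1 -37.5]]
[[ -170.6 -1077.7]]
```

```bash
python3 -c "
from plant import job
print(job.close_job())"
```

```text
the job is handed in; nothing more can be done
None
```

All four wedges are packed head to tail against the label wall, the label was scanned with the scanner held still for over 2 s, and the scanner is back flat on its pad; the job is handed in, with no verdict returned. Wedge 4 was found askew after a first scan, so I pushed it tight again and repeated the scan.

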